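# Dock the rinse tray and nest the dippers

### The arm

A 6-joint arm with a two-finger parallel gripper is mounted at the origin on the work surface. World frame = base frame: x ahead of the robot, y to its left, z up, the work surface at z = 0. Lengths are in mm, angles in degrees, forces in N, time in s.
With the tool pointing down it reaches from about 350 to 850 mm from the base axis. Payload 8.1 kg.
Tool frame: the origin (TCP) lies on the centre line of the jaws, within the pads' length; the fingertips stand 19 mm ahead of it and the grasp point (between the pads) is the TCP; z points along the fingers, y is the line along which they close (so a half turn about z gives the same grasp; the last joint's range is limited). The gripper opens to 85 mm and grips with 20 to 120 N. Pads are 22 mm wide; open, the fingers measure 114 mm over their backs; the gripper's body (76 mm by 85 mm) begins 54 mm behind the grasp point. The pads swing forward as they close: fully open they stand 13 mm farther back than shut.
Start: joints at [-70.611, 7.471, 85.268, -0, 87.261, -4.893], TCP at [246.756, -546.916, 226.492] pointing down, gripper open.
Joint ranges: [-169.43, 169.43], [-51.17, 129.36], [1.28, 143.12], [-76.62, 256.62], [0, 156.53], [-152.29, 152.29]. Speed limits (degrees/s): [136.94, 136.94, 159.86, 180, 180, 180].

### API

Orientations are given as [roll, pitch, yaw] about the fixed x, y, z axes, in that order (R = Rz(yaw) Ry(pitch) Rx(roll)).
In Python, from bench import r gives the robot as it stands. The module is installed in compiled form; this text tells all that it offers.
- The arm moves only by the tool servo_tool, never from a script. Its arguments are lists of equal length, an entry for each row: "fingers": the finger opening in m, from 0 to 0.0854; "linear": the shift along the tool's x, y, z in m, a list of three; "rotation": the turn, a rotation vector about the tool's x, y, z in degrees, a list of three. A call has 1 to 10 rows; each row is the pose to reach, as a shift and turn from the pose commanded when the call began, along the tool's axes at that moment; what a row does not reach only later rows make up. A row lasts 1/10 s, in which the tool goes at most 50 mm and 8.59 degrees, less where a joint would pass 70% of its speed; a pose out of reach is approached as far as the arm can. A call with a gripper value outside its range is refused whole. The fingers move at their own pace and stop on an object; "force" is the grip in N (left out, the last holds). Time passes only in rows, so rows that repeat a pose let the fingers close. It gives the time, the measured TCP pose, the force, the opening and the grip force at its end, in the units of the state.
- r.sense(): the state, without advancing time (a new reading comes with each control period).
- r.snapshot(name): name is "scene" or "side" or "wrist"; returns a dict with "frame" (400x640x3 uint8, red, green, blue), "fx", "fy", "cx", "cy" (pixels), "camera_from_world" (4x4, takes a point from world to camera coordinates). Camera axes: x right, y up, looking along -z (the intrinsics and any distortion apply to the point x, -y, -z); pixel columns grow to the right and rows downward; lengths in mm; the calibration is good to about 2 mm. A picture is of the moment at which its call begins. There is no depth.
- r.hand_in(): hands the job in; it is judged then, once.
The state is a dict: "time": time; "joint_pos": joint angles; "qd": joint speeds; "joint_efforts": joint torques, N m; "tool_pos": TCP position; "tcp_rot": TCP orientation; "ft_force": force on the tool from outside, world axes, zero at the start; "wrist_torque": the same for the moment, N m; "finger_gap": finger opening in mm; "grip_force": force on a finger pad.
Only numpy, scipy, OpenCV 4.12 (cv2) and the standard library are available. Lean on these libraries where they do the work, as an engineer would, in place of code of your own. Each camera call takes 0.05 s, during which the arm holds its last target. There are 200 camera calls.

### The job

First pick up the amber bottle that stands in the rinse tray's way and stand it in the tray's empty bay; then swing the tray a quarter turn clockwise (seen from above) about its corner pin until its side lies fully home along the black rubber stop, and turn the red catch fully shut across the tray's front. Then nest the blue dipper in the steel dipper that rides in the tray, with its handle to the opposite side from the steel handle so that it sits fully down. Keep the bottle and dippers upright, leave the other bench things where they are, and let go of everything.

Things in the scene. Friction and masses are not known exactly. Their poses are not given: they have to be found in the camera images.
- dock: fixed dock; origin on the bench on the axis of its steel pivot pin (10 mm diameter, 63 tall, 20 mm head). A stop rail 34 mm high runs along the dock's y from 50 to 200 mm, its black rubber face looking to -x at x = -14.5 mm. The catch's post, 42 mm high, is at (-157, 228) mm. The tray is home when its axes are parallel to the dock's
- tray: loose burgundy tray, white floor, 0.35 to 0.7 kg, its corner lug hooked on the dock's pin (2.5 mm play, cannot be lifted off). Origin: underside, centre of the lug hole. In its axes the box spans x -145 to -15, y 15 to 195 mm; walls 4 mm thick, 38 high; floor 5 mm. A divider 26 mm high at y 86 to 90 parts the empty bottle bay from the dipper's bay (y 90 to 191). Starts about +90 degrees (yaw) from home
- tray_corner (a point): the tray's free corner, opposite the lug, at (-145, 195, 20) mm in the tray. Pushing the tray's x = -145 mm face near this corner with a few N swings the tray home, where that face is the front
- bottle_bay (a point): middle of the floor of the empty bottle bay, (-80, 52.5, 5) mm in the tray; the bay is 122 mm by 67 mm
- catch (a joint): the red catch's angle, rad: 0 shut (arm along the dock's -y, 6 mm in front of the docked tray; a hard stop ends it there), growing clockwise from above as it opens; at pi/2 the arm points along the dock's -x; at most 2.3. Stays where left; about 1 N at its tip turns it
- catch_tip (a point): centre of the 16 mm round knob on the catch's arm, 72 mm from the vertical hinge axis at (-157, 228) mm in the dock, 28 mm above the bench. Arm 80 mm long, 12 wide, from 12 to 30 mm above the bench; knob from 14 to 44 mm up
- bottle: amber round bottle with a red cap, 52 mm diameter, 122 mm tall, 0.15 to 0.3 kg; origin under its centre. Cap 38 mm diameter, from 94 to 122 mm up; a sloping shoulder from 80 to 94 mm. It stands where the tray will come round
- steel_dipper: steel cup with a straight level handle, standing in the tray; origin under its centre, handle along its +x. 68 mm diameter at the foot, 82 at the rim, 60 tall, wall 3 mm, inner floor 4 mm above the origin. Handle 14 mm wide, reaching 118 mm from the axis; its top, 71 mm above the origin, stands above the rim, so a handle laid over it cannot go down
- steel_handle (a point): point on the steel handle, 85 mm from the cup's axis and 65 mm above its origin
- blue_dipper: blue plastic cup with a straight level handle, 80 g; origin under its centre, handle along its +x. 50 mm diameter at the foot, 62 at the rim, 68 tall. Handle 14 mm wide, 10 thick, from 60 to 70 mm above the origin, reaching 118 mm from the axis. Nested and fully down, its origin is 4 mm above the steel dipper's and its handle passes over the steel rim
- blue_handle (a point): middle of the blue handle, 85 mm from the cup's axis and 65 mm above its origin
- clear_bottle: bystander: clear round bottle with a blue cap, 65 mm diameter, 153 mm tall; origin under its centre
- dishes: bystander: stack of clear round culture dishes, 90 mm diameter, 57 mm tall; origin under its centre
- beaker: bystander: glass beaker, 72 mm diameter, 90 mm tall; origin under its centre
- wash_bottle: bystander: white plastic bottle with blue cap, 64 mm diameter, 152 mm tall; origin under its centre
- tip_box: bystander: grey box with green lid, 85 x 120 x 67 mm; origin under its centre
- vial_rack: bystander: white rack of small amber vials, 70 x 150 x 59 mm; origin under its centre
There are look-alikes about, which are no part of the job. Several things look just like the blue_dipper: the one meant starts farthest from the robot's base. Leave any green look-alike of the bottle alone.

How it is judged:
By the outcome, as a careful person would: the job done as asked, in the order asked, and still so for the second after the job is handed in, with the robot touching nothing.
It also fails if it takes over 72 s, if anything falls off the work surface, if the arm or the gripper's body presses on something with over 40 N, if the wrist force passes 120 N, or if a joint passes its speed limit or range.

## Working session

There is one attempt and no reset: what is moved stays moved. The work goes in short steps, Python scripts to look and compute and a tool call to move; the robot and the scene stay as the last step left them, time stands still between calls to the robot, and variables do not carry over. Pictures are saved under pics/ and viewed, at most 10 in all, crops included, and the job is handed in when it is done.

Besides the shell and the picture viewer there is one more tool, called after "Request:" as name(argument=value, ...), one argument or row to a line, values as JSON. servo_tool: Moves the arm, as the interface text tells. Its arguments: {"type":"object","properties":{"fingers":{"type":"array","items":{"type":"number"}},"linear":{"type":"array","items":{"type":"array","items":{"type":"number"}}},"rotation":{"type":"array","items":{"type":"array","items":{"type":"number"}}},"force":{"type":"number"}},"required":["fingers","linear","rotation"]}

```bash
mkdir -p pics; cat > h.py <<'E'
import numpy as np, cv2
from bench import r
from scipy.spatial.transform import Rotation as R
def snap(n,f=None):
    s=r.snapshot(n)
    if f: cv2.imwrite('pics/'+f,s['frame'][:,:,::-1])
    return s
def ray(s,u,v):
    M=np.array(s['camera_from_world']);d=np.array([(u-s['cx'])/s['fx'],-(v-s['cy'])/s['fy'],-1.])
    Rm=M[:3,:3];return -Rm.T@M[:3,3],Rm.T@d
def onz(s,u,v,z):
    o,d=ray(s,u,v);return o+d*(z-o[2])/d[2]
def proj(s,p):
    q=np.array(s['camera_from_world'])@np.append(p,1);return np.array([s['cx']+s['fx']*q[0]/-q[2],s['cy']-s['fy']*q[1]/-q[2]])
E
python3 - <<'E'
from h import *
a=snap('scene','scene0.png');b=snap('side','side0.png')
for s in(a,b):
    print({k:v for k,v in s.items() if k!='frame'}, ray(s,320,200))
print(r.sense())
E
```

```text
{'fx': 508.679416753103, 'fy': 508.679416753103, 'cx': 320.94783848322714, 'cy': 201.75440852748233, 'camera_from_world': array([[ 7.56887382e-01,  6.53378805e-01,  1.47522257e-02,
        -4.18584510e+02],
       [-4.99181737e-01,  5.63398300e-01,  6.58331185e-01,
         2.53143513e+02],
       [ 4.21828264e-01, -5.05646609e-01,  7.52583831e-01,
        -1.85417971e+03],
       [ 0.00000000e+00,  0.00000000e+00,  0.00000000e+00,
         1.00000000e+00]])} (array([1225.33135937, -806.68605894, 1234.94845097]), array([-0.42496025,  0.50637228, -0.75034077]))
{'fx': 398.6434498807456, 'fy': 398.6434498807456, 'cx': 320.52891029506867, 'cy': 204.148246992256, 'camera_from_world': array([[ 9.79782880e-01, -1.98486719e-01,  2.50704947e-02,
        -5.79287277e+02],
       [ 8.04849823e-02,  5.05781109e-01,  8.58899085e-01,
        -1.00321782e+02],
       [-1.83160244e-01, -8.39516821e-01,  5.11530871e-01,
        -1.29815080e+03],
       [ 0.00000000e+00,  0.00000000e+00,  0.00000000e+00,
         1.00000000e+00]])} (array([  337.88053777, -1154.0593983 ,   764.73351319]), array([ 0.18269781,  0.84504328, -0.50262651]))
{'time': 0.1, 'joint_pos': array([-7.06110239e+01,  7.50968147e+00,  8.53216475e+01,  5.82838445e-04,
        8.72619780e+01, -4.89455063e+00]), 'qd': array([-0.06678479, -0.05348365, -0.16287831,  0.0274834 , -0.03901822,
       -0.0082558 ]), 'joint_efforts': array([ 3.01491000e-04, -5.70953465e+01, -5.01942945e+01, -2.26239940e-04,
        8.13981809e-03, -1.03475659e-04]), 'tool_pos': array([ 246.59750372, -546.44420141,  225.57414633]), 'tcp_rot': array([-1.79907083e+02, -8.54115428e-03,  2.42834915e+01]), 'ft_force': array([ 0.23685739, -0.10387507,  0.54234882]), 'wrist_torque': array([-0.03991153,  0.04500753,  0.01877841]), 'grip_force': 0.0, 'finger_gap': 85.66842688466667}
```

View pics/scene0.png

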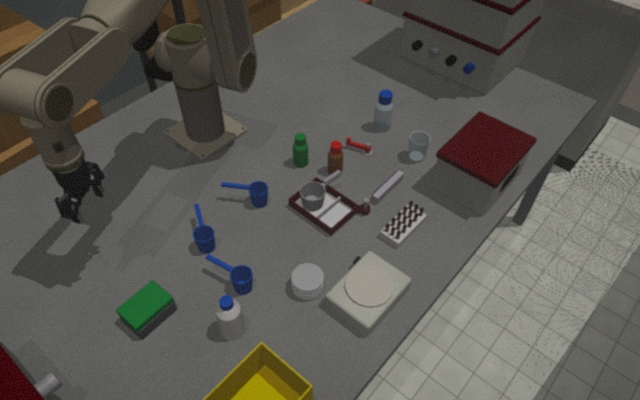

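View pics/side0.png

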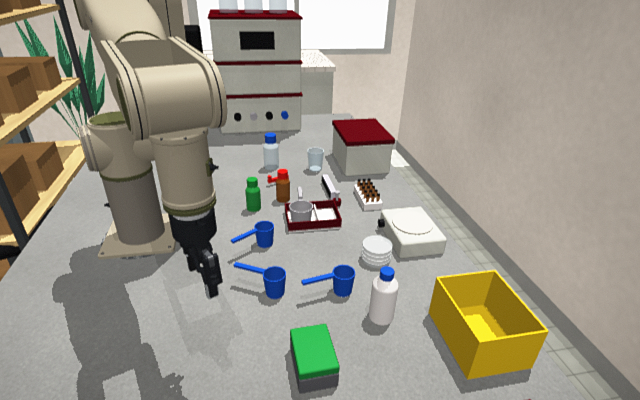

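The scene view shows three blue dippers, with cups at scene px (258,195), (204,238) and (241,279). The amber bottle with its red cap is at (335,158), next to a green look-alike at (300,150). The tray is at (328,205), its pin at (365,208), the catch at (358,146) and the stop at (387,186). I'll measure by colour masks and enlarge one crop.

```bash
cat > m1.py <<'E'
from h import *
a=snap('scene');b=snap('side')
def blobs(s,lo,hi,mn=12,roi=None):
    hsv=cv2.cvtColor(s['frame'],cv2.COLOR_RGB2HSV);m=cv2.inRange(hsv,np.array(lo),np.array(hi))
    n,l,st,c=cv2.connectedComponentsWithStats(m)
    return [(st[i].tolist(),c[i].round(1).tolist(),l==i) for i in range(1,n) if st[i][4]>=mn]
for nm,s in(('scene',a),('side',b)):
    for cn,lo,hi in(('blue',(105,120,50),(125,255,255)),('red',(0,190,120),(6,255,255)),('amber',(5,100,50),(15,255,200))):
        for st,c,_ in blobs(s,lo,hi):
            print(nm,cn,st,c, onz(s,*c,65)[:2].round() if cn=='blue' else onz(s,*c,108 if cn=='red' else 50)[:2].round())
f=a['frame'][125:305,180:440,::-1];cv2.imwrite('pics/c1.png',cv2.resize(f,None,fx=3.05,fy=3.05,interpolation=cv2.INTER_CUBIC))
E
python3 m1.py
```

```text
scene blue [464, 63, 11, 11, 82] [468.6, 67.8] [547. 910.]
scene blue [380, 90, 13, 14, 151] [385.3, 96.4] [407. 536.]
scene blue [221, 181, 47, 26, 477] [253.2, 191.4] [ 384. -128.]
scene blue [193, 204, 21, 49, 543] [203.1, 233.9] [ 396. -339.]
scene blue [206, 254, 46, 40, 627] [236.4, 274.9] [ 570. -372.]
scene blue [219, 295, 14, 15, 156] [225.8, 301.9] [ 610. -446.]
scene red [332, 142, 9, 6, 45] [335.7, 144.6] [468. 170.]
scene amber [248, 0, 24, 18, 79] [255.8, 6.6] [-452.  700.]
scene amber [359, 0, 13, 4, 32] [365.9, 1.0] [-105. 1088.]
scene amber [266, 2, 15, 20, 93] [273.1, 11.8] [-359.  720.]
scene amber [168, 5, 6, 7, 12] [170.8, 8.1] [-730.  427.]
scene amber [189, 5, 7, 8, 16] [192.7, 9.1] [-649.  489.]
scene amber [4, 11, 7, 5, 14] [7.2, 13.4] [-1231.   -95.]
scene amber [6, 14, 20, 14, 62] [14.1, 20.8] [-1148.  -106.]
scene amber [163, 17, 7, 6, 14] [165.4, 19.2] [-669.  349.]
scene amber [167, 17, 9, 7, 14] [171.3, 20.1] [-643.  362.]
scene amber [255, 17, 6, 10, 15] [257.3, 21.3] [-353.  612.]
scene amber [264, 17, 4, 10, 12] [265.5, 21.7] [-323.  634.]
scene ambe
[... 2345 characters left out ...]
, 20, 33, 168] [54.4, 158.3] [-430.  560.]
side amber [19, 147, 13, 5, 22] [25.6, 148.9] [-585.  683.]
side amber [9, 148, 9, 7, 22] [13.5, 150.7] [-626.  669.]
side amber [1, 150, 45, 72, 835] [21.6, 182.0] [-472.  351.]
side amber [35, 153, 16, 23, 97] [42.3, 163.0] [-461.  518.]
side amber [27, 161, 8, 12, 27] [31.2, 165.4] [-495.  500.]
side amber [0, 162, 6, 4, 12] [2.3, 163.3] [-614.  538.]
side amber [276, 178, 14, 25, 308] [282.7, 189.8] [476. 143.]
side amber [358, 181, 22, 21, 202] [368.0, 190.7] [789.  87.]
side amber [43, 183, 6, 7, 18] [45.4, 185.5] [-378.  309.]
side amber [0, 216, 13, 18, 99] [4.5, 225.3] [-403.   48.]
side amber [0, 259, 10, 14, 52] [4.0, 265.5] [-316. -164.]
```

View pics/c1.png

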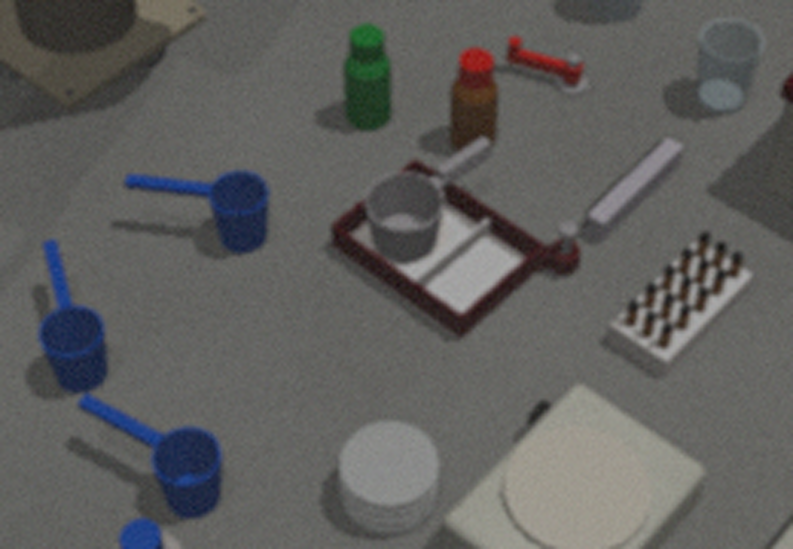

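The crop shows the target dipper, cup at crop (188,470) = scene (241,279). By range from the base, the three cups are at about 420, 530 and 690 mm, so this one is farthest. The amber bottle is at crop (474,100), the pin head at (568,230), the catch hinge at (573,68) with its knob at (515,46), and the stop's top runs from (597,215) to (678,146). The tray's top corners are (414,163), (337,232), (462,328) and (542,250).

```bash
cat > m2.py <<'E'
from h import *
a=snap('scene');b=snap('side')
c=lambda x,y:(180+x/3.05,125+y/3.05)
P={'pinhead':(568,227,63),'hinge':(573,60,42),'knob':(515,42,44),'stopA':(597,217,34),'stopB':(678,146,34),'tc1':(414,163,38),'tc2':(337,230,38),'tc3':(462,325,38),'tc4':(545,250,38),'sh_tip':(487,143,76),'cuprim':(404,200,65),'cap':(475,56,122),'bot':(473,138,0)}
for k,(x,y,z) in P.items(): 
    p=onz(a,*c(x,y),z);print(k,p.round(1),'side px',proj(b,p).round(1))
def cols(s,lo,hi,roi):
    x0,y0,x1,y1=roi;hsv=cv2.cvtColor(s['frame'],cv2.COLOR_RGB2HSV)[y0:y1,x0:x1];m=cv2.inRange(hsv,np.array(lo),np.array(hi));v,u=np.nonzero(m);return u+x0,v+y0
# blue dipper: farthest rim & handle
for s,roi in((a,(200,250,256,298)),(b,(298,262,360,300))):
    u,v=cols(s,(105,120,50),(125,255,255),roi)
    i=np.argmin(u);print('tip',u[i],v[i],onz(s,u[i],v[i],65).round(), 'ext',u.max(),v.max(),v.min())
    # cup body columns: width
    for vv in range(v.min(),v.max()+1,3): 
        w=u[v==vv];print(vv,w.min(),w.max(),end=' | ')
    print()
cv2.imwrite('pics/c2.png',cv2.resize(b['frame'][165:305,225:385,::-1],None,fx=4.2,fy=4.2,interpolation=cv2.INTER_CUBIC))
E
python3 m2.py
```

```text
pinhead [666.6  80.4  63. ] side px [336.8 191. ]
hinge [506.7 301.4  42. ] side px [285.7 172.5]
knob [439.8 279.4  44. ] side px [269.7 175.5]
stopA [666.9 133.5  34. ] side px [333.3 191. ]
stopB [670.8 275.1  34. ] side px [326.4 174.4]
tc1 [475.8  62.6  38. ] side px [285.5 203.5]
tc2 [479.4 -61.5  38. ] side px [291.3 222.4]
tc3 [654.9 -70.9  38. ] side px [343.6 219.3]
tc4 [656.2  58.9  38. ] side px [335.1 200. ]
sh_tip [537.7 107.6  76. ] side px [300.7 186.9]
cuprim [519.5  -3.1  65. ] side px [300.6 205.4]
cap [473.4 162.7 122. ] side px [281. 170.]
bot [475.9 163.2   0. ] side px [282.5 198.8]
tip 200 250 [ 433. -382.   65.] ext 251 297 250
250 200 211 | 253 208 208 | 256 206 211 | 259 208 217 | 262 214 223 | 265 219 242 | 268 225 249 | 271 230 251 | 274 230 251 | 277 230 251 | 280 231 251 | 283 233 251 | 286 235 250 | 289 235 249 | 292 237 247 | 295 225 228 | 
tip 302 280 [ 464. -375.   65.] ext 354 296 265
265 338 347 | 268 334 352 | 271 332 354 | 274 325 354 | 277 312 353 | 280 302 353 | 283 302 352 | 286 334 351 | 289 334 351 | 292 334 350 | 295 337 348 |
```

View pics/c2.png

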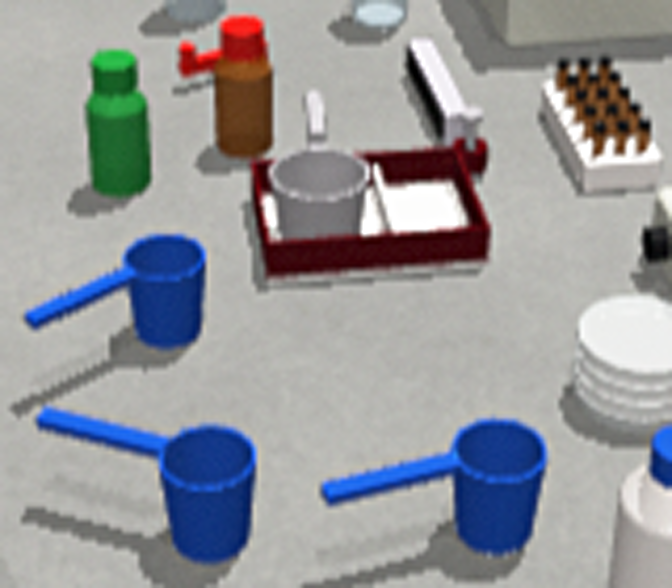

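The side crop confirms the layout. The amber bottle is at crop (243,90), with the catch behind it. The tray sits at (370,210), with the steel dipper at (320,195). The target dipper's cup is at (500,480), with its handle tip at (330,492). I'll go above the bottle first.

```bash
cat > go.py <<'E'
from h import *
import sys
# usage: go.py x y z yaw -> shift (m) and rotvec (deg) in the tool's present axes, tool down
def plan(x,y,z,yaw):
    s=r.sense();Rc=R.from_euler('xyz',s['tcp_rot'],degrees=True);Rt=R.from_euler('xyz',[180,0,yaw],degrees=True)
    d=Rc.inv().apply(np.array([x,y,z])-s['tool_pos'])/1000
    return d.round(4).tolist(),(Rc.inv()*Rt).as_rotvec(degrees=True).round(2).tolist()
if __name__=='__main__':
    a=list(map(float,sys.argv[1:]))
    for i in range(0,len(a),4): print(plan(*a[i:i+4]))
E
python3 go.py 475 162 228 24; python3 - <<'E'
from h import *
a=snap('scene')
for u,v in((241.6,271.6),(207.9,256.8)): print(onz(a,u,v,68))
b=snap('side')
for u,v in((225+500/4.2,165+450/4.2),(225+328/4.2,165+490/4.2)): print(onz(b,u,v,68))
E
```

```text
([0.4995, -0.5522, -0.0015], [-0.04, -0.0, 0.28])
[ 574.60704303 -356.11855523   68.        ]
[ 469.06791987 -384.16150453   68.        ]
[ 579.02479597 -367.13594854   68.        ]
[ 465.67608755 -385.3605366    68.        ]
```

Request:
servo_tool(
  fingers=[0.0854, 0.0854, 0.0854, 0.0854, 0.0854, 0.0854, 0.0854, 0.0854, 0.0854, 0.0854],
  linear=[
    [0.5, -0.552, -0.002],
    [0.5, -0.552, -0.002],
    [0.5, -0.552, -0.002],
    [0.5, -0.552, -0.002],
    [0.5, -0.552, -0.002],
    [0.5, -0.552, -0.002],
    [0.5, -0.552, -0.002],
    [0.5, -0.552, -0.002],
    [0.5, -0.552, -0.002],
    [0.5, -0.552, -0.002],
  ],
  rotation=[
    [0, 0, 0],
    [0, 0, 0],
    [0, 0, 0],
    [0, 0, 0],
    [0, 0, 0],
    [0, 0, 0],
    [0, 0, 0],
    [0, 0, 0],
    [0, 0, 0],
    [0, 0, 0],
  ],
)

```text
time: 1.4
tool_pos: [400.6, -69.2, 228.3]
tcp_rot: [179.9, -0.1, 24.3]
ft_force: [2.5, -1.2, -0.0]
finger_gap: 85.5
grip_force: 0.0
```

```bash
python3 go.py 475 162 228 24
```

```text
([0.1628, -0.1802, 0.0003], [0.06, -0.06, 0.26])
```

Request:
servo_tool(
  fingers=[0.0854, 0.0854, 0.0854, 0.0854, 0.0854, 0.0854, 0.0854, 0.0854],
  linear=[
    [0.163, -0.18, 0],
    [0.163, -0.18, 0],
    [0.163, -0.18, 0],
    [0.163, -0.18, 0],
    [0.163, -0.18, 0],
    [0.163, -0.18, 0],
    [0.163, -0.18, 0],
    [0.163, -0.18, 0],
  ],
  rotation=[
    [0, 0, 0],
    [0, 0, 0],
    [0, 0, 0],
    [0, 0, 0],
    [0, 0, 0],
    [0, 0, 0],
    [0, 0, 0],
    [0, 0, 0],
  ],
)

```text
time: 2.2
tool_pos: [474.7, 159.3, 227.8]
tcp_rot: [180.0, 0.0, 24.3]
ft_force: [0.3, 0.5, 0.1]
finger_gap: 85.3
grip_force: 0.0
```

```bash
python3 - <<'E'
from h import *
s=snap('wrist','w1.png');print(ray(s,320,200),r.sense()['tool_pos'])
E
```

```text
(array([538.34066696, 188.71751394, 375.41561305]), array([-0.25554651, -0.1095008 , -0.96059265])) [474.82107192 158.9749055  227.92319204]
```

View pics/w1.png

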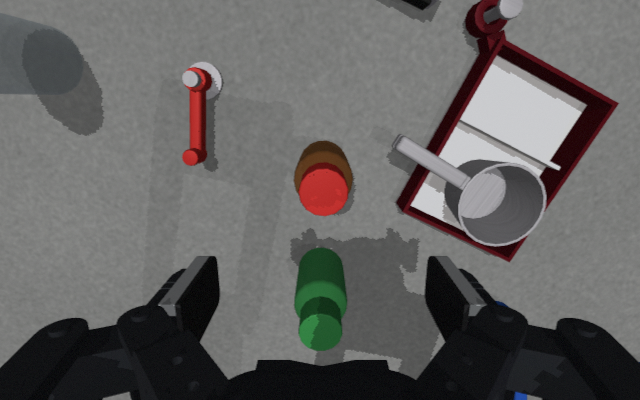

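The wrist view shows the red cap's top at (323,191), the green look-alike's cap at (320,332), the catch hinge at (192,78) and knob at (192,157). It also shows the tray's top corners at (503,42), (617,103), (509,258) and (402,207), the pin head near (509,8), and the steel cup.

```bash
python3 - <<'E'
from h import *
s=snap('wrist')
for n,u,v,z in(('cap',323,191,122),('greencap',320,332,122),('hinge',192,78,42),('hingewhite',205,80,0),('knob',192,157,44),('tcA',503,42,38),('tcB',617,103,38),('tcC',509,258,38),('tcD',402,207,38),('pin',509,8,63),('steelrim',500,203,65),('shtip',401,142,76),('divA',459,122,26),('divB',557,166,26)):
    print(n,onz(s,u,v,z).round(1))
E
python3 go.py 475 162 108 24
```

```text
cap [478.3 160.4 122. ]
greencap [364.7 111.7 122. ]
hinge [506.8 302.9  42. ]
hingewhite [506.4 304.7   0. ]
knob [439.  279.6  44. ]
tcA [649.3  61.5  38. ]
tcB [648.4 -63.7  38. ]
tcC [472.7 -58.2  38. ]
tcD [476.1  71.3  38. ]
pin [664.6  80.2  63. ]
steelrim [ 5.22e+02 -4.00e-01  6.50e+01]
shtip [534.1 112.5  76. ]
divA [574.   57.2  26. ]
divB [577.1 -55.6  26. ]
([0.0014, -0.0028, 0.12], [0.01, -0.01, 0.18])
```

Request:
servo_tool(
  fingers=[0.0854, 0.0854, 0.0854, 0.0854, 0.0854, 0.02, 0.02, 0.02, 0.02, 0.02],
  linear=[
    [0.003, -0.001, 0.03],
    [0.003, -0.001, 0.07],
    [0.003, -0.001, 0.1],
    [0.003, -0.001, 0.12],
    [0.003, -0.001, 0.12],
    [0.003, -0.001, 0.12],
    [0.003, -0.001, 0.12],
    [0.003, -0.001, 0.12],
    [0.003, -0.001, 0.12],
    [0.003, -0.001, 0.12],
  ],
  rotation=[
    [0, 0, 0],
    [0, 0, 0],
    [0, 0, 0],
    [0, 0, 0],
    [0, 0, 0],
    [0, 0, 0],
    [0, 0, 0],
    [0, 0, 0],
    [0, 0, 0],
    [0, 0, 0],
  ],
  force=60,
)

```text
time: 3.3
tool_pos: [478.9, 162.4, 110.0]
tcp_rot: [179.9, -0.2, 24.3]
ft_force: [0.6, -0.6, 6.5]
finger_gap: 34.8
grip_force: 59.1
```

```bash
python3 go.py 477 161 230 24 612 1 230 24
```

```text
([-0.0018, 0.0006, -0.12], [0.06, -0.22, 0.28])
([0.0555, 0.202, -0.1196], [0.06, -0.22, 0.28])
```

Request:
servo_tool(
  fingers=[0.02, 0.02, 0.02, 0.02, 0.02, 0.02, 0.02, 0.02, 0.02, 0.02],
  linear=[
    [0, 0, -0.04],
    [0, 0, -0.08],
    [0, 0.01, -0.12],
    [0.014, 0.05, -0.12],
    [0.028, 0.1, -0.12],
    [0.042, 0.15, -0.12],
    [0.052, 0.19, -0.12],
    [0.056, 0.202, -0.12],
    [0.056, 0.202, -0.12],
    [0.056, 0.202, -0.12],
  ],
  rotation=[
    [0, 0, 0],
    [0, 0, 0],
    [0, 0, 0],
    [0, 0, 0],
    [0, 0, 0],
    [0, 0, 0],
    [0, 0, 0],
    [0, 0, 0],
    [0, 0, 0],
    [0, 0, 0],
  ],
)

```text
time: 4.3
tool_pos: [610.8, 1.7, 227.7]
tcp_rot: [-179.9, 0.0, 24.3]
ft_force: [-0.0, 0.9, -2.2]
finger_gap: 35.0
grip_force: 60.9
```

```bash
python3 go.py 612 1 116 24; python3 - <<'E'
from h import *
s=snap('wrist');a=snap('scene');b=snap('side')
big=lambda f:cv2.resize(f,(400,300),interpolation=cv2.INTER_CUBIC)
im=np.hstack([big(a['frame'][140:260,260:420]),big(b['frame'][150:270,255:415])])
cv2.imwrite('pics/p1.png',im[:,:,::-1]);print(r.sense()['ft_force'])
E
```

```text
([0.0009, 0.0013, 0.1117], [-0.06, 0.03, 0.28])
[-0.67259746 -0.43018261 -2.18965358]
```

View pics/p1.png

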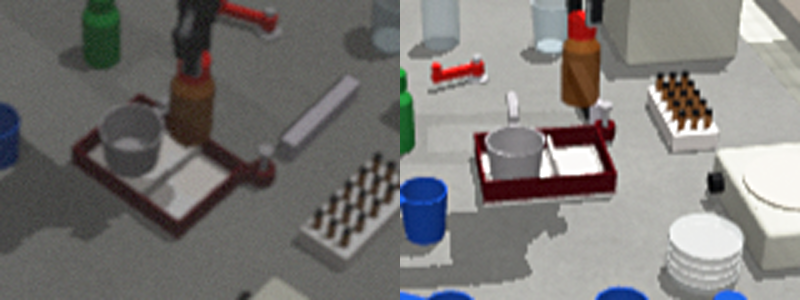

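The bottle hangs upright over the bay: scene half (192,110), side half (580,75). I'll lower it straight down.

Request:
servo_tool(
  fingers=[0.02, 0.02, 0.02, 0.02, 0.02, 0.02, 0.02],
  linear=[
    [0.001, 0.001, 0.03],
    [0.001, 0.001, 0.065],
    [0.001, 0.001, 0.095],
    [0.001, 0.001, 0.105],
    [0.001, 0.001, 0.109],
    [0.001, 0.001, 0.112],
    [0.001, 0.001, 0.112],
  ],
  rotation=[
    [0, 0, 0],
    [0, 0, 0],
    [0, 0, 0],
    [0, 0, 0],
    [0, 0, 0],
    [0, 0, 0],
    [0, 0, 0],
  ],
)

```text
time: 5.15
tool_pos: [613.7, 0.7, 117.6]
tcp_rot: [179.9, -0.1, 24.3]
ft_force: [-0.6, -0.3, -3.2]
finger_gap: 34.5
grip_force: 61.0
```

Request:
servo_tool(
  fingers=[0.02, 0.02, 0.02],
  linear=[
    [0, 0, 0.002],
    [0, 0, 0.003],
    [0, 0, 0.003],
  ],
  rotation=[
    [0, 0, 0],
    [0, 0, 0],
    [0, 0, 0],
  ],
)

```text
time: 5.45
tool_pos: [614.3, 0.3, 115.1]
tcp_rot: [179.9, -0.2, 24.3]
ft_force: [-0.6, -0.7, 5.1]
finger_gap: 34.4
grip_force: 61.8
```

Request:
servo_tool(
  fingers=[0.0854, 0.0854, 0.0854, 0.0854, 0.0854, 0.0854],
  linear=[
    [0, 0, 0],
    [0, 0, 0],
    [0, 0, -0.03],
    [0, 0, -0.07],
    [0, 0, -0.11],
    [0, 0, -0.11],
  ],
  rotation=[
    [0, 0, 0],
    [0, 0, 0],
    [0, 0, 0],
    [0, 0, 0],
    [0, 0, 0],
    [0, 0, 0],
  ],
)

```text
time: 6.05
tool_pos: [616.1, 0.3, 230.7]
tcp_rot: [179.7, -0.6, 24.3]
ft_force: [0.8, 0.0, 0.8]
finger_gap: 85.1
grip_force: 0.0
```

```bash
python3 go.py 487 -105 200 90; python3 - <<'E'
from h import *
s=snap('wrist','w2.png')
E
```

```text
([-0.1613, 0.0427, 0.0293], [0.61, -0.32, -65.72])
```

View pics/w2.png

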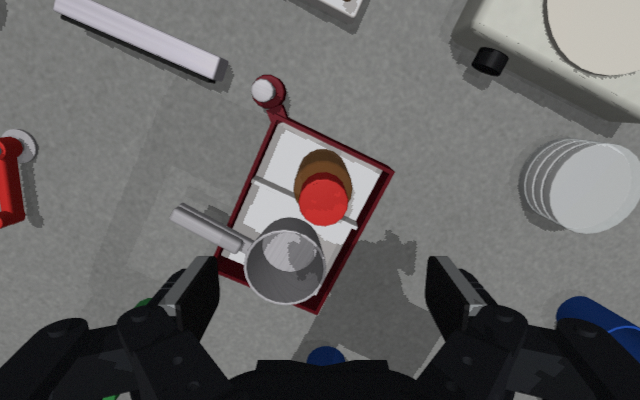

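The bottle stands in the bay, cap at (323,200). The pin head is at (263,91), and the stop's rubber top edge runs from (56,12) to (216,80).

```bash
python3 - <<'E'
from h import *
s=snap('wrist')
P={}
for n,u,v,z in(('pin',263,91,63),('stA',56,10,34),('stB',214,79,34),('cap',323,200,122),('tc1',391,173,38),('tc2',317,312,38),('tc3',278,120,38),('tc4',217,262,38),('rim',285,260,65)):
    P[n]=onz(s,u,v,z);print(n,P[n].round(1))
d=P['stA']-P['stB'];print(np.hypot(*d[:2]),np.degrees(np.arctan2(d[1],d[0])))
E
```

```text
pin [665.   78.4  63. ]
stA [652. 274.  34.]
stB [655.  128.1  34. ]
cap [613.   -1.1 122. ]
tc1 [644.3 -60.9  38. ]
tc2 [472.  -58.4  38. ]
tc3 [645.5  59.7  38. ]
tc4 [483.7  62.5  38. ]
rim [5.283e+02 5.000e-01 6.500e+01]
145.87570811067664 91.16811145049529
```

Request:
servo_tool(
  fingers=[0, 0, 0, 0, 0, 0, 0, 0, 0, 0],
  linear=[
    [-0.02, 0.005, 0],
    [-0.05, 0.015, 0],
    [-0.08, 0.025, 0],
    [-0.11, 0.035, 0.005],
    [-0.14, 0.043, 0.015],
    [-0.161, 0.043, 0.029],
    [-0.161, 0.043, 0.029],
    [-0.161, 0.043, 0.029],
    [-0.161, 0.043, 0.029],
    [-0.161, 0.043, 0.029],
  ],
  rotation=[
    [0, 0, -8],
    [0, 0, -16],
    [0, 0, -24],
    [0, 0, -32],
    [0, 0, -40],
    [0, 0, -48],
    [0, 0, -56],
    [0, 0, -64],
    [0, 0, -66],
    [0, 0, -66],
  ],
)

```text
time: 7.15
tool_pos: [482.4, -104.5, 191.9]
tcp_rot: [-179.8, -0.1, 90.3]
ft_force: [-0.8, -0.3, -0.4]
finger_gap: 0.4
grip_force: 0.0
```

```bash
python3 go.py 487 -105 35 90 487 -80 35 90
```

```text
([-0.0007, 0.0051, 0.1569], [-0.18, -0.06, 0.29])
([0.0243, 0.0052, 0.1569], [-0.18, -0.06, 0.29])
```

Request:
servo_tool(
  fingers=[0, 0, 0, 0, 0, 0],
  linear=[
    [0, 0.005, 0.04],
    [0, 0.005, 0.09],
    [0, 0.005, 0.135],
    [0, 0.005, 0.157],
    [0.004, 0.005, 0.157],
    [0.01, 0.005, 0.157],
  ],
  rotation=[
    [0, 0, 0],
    [0, 0, 0],
    [0, 0, 0],
    [0, 0, 0],
    [0, 0, 0],
    [0, 0, 0],
  ],
)

```text
time: 7.75
tool_pos: [488.0, -94.5, 36.6]
tcp_rot: [-179.9, -0.0, 90.2]
ft_force: [0.3, 0.2, 0.7]
finger_gap: -0.1
grip_force: 0.0
```

```bash
cat > arc.py <<'E'
from go import *
# arc.py depth phis... : TCP at tray (-145-depth,178), tray yaw phi
pin=np.array([665.,79.5]);dep=float(sys.argv[1])
for ph in map(float,sys.argv[2:]):
    p=pin+R.from_euler('z',ph,degrees=True).apply([-145-dep,178,0])[:2]
    print(ph,p.round(1),*plan(*p,35,ph))
E
python3 arc.py 11 90 89 87 84.5 82 79 76 73 70 67
```

```text
90.0 [487.  -76.5] [0.018, -0.001, 0.0016] [-0.09, -0.03, 0.21]
89.0 [484.3 -73.4] [0.0211, -0.0036, 0.0016] [-0.09, -0.03, 1.21]
87.0 [479.1 -67. ] [0.0275, -0.0088, 0.0016] [-0.09, -0.03, 3.21]
84.5 [472.9 -58.7] [0.0358, -0.015, 0.0016] [-0.09, -0.02, 5.71]
82.0 [467.  -50.2] [0.0443, -0.0208, 0.0017] [-0.09, -0.02, 8.21]
79.0 [460.5 -39.7] [0.0549, -0.0273, 0.0017] [-0.09, -0.02, 11.21]
76.0 [454.5 -28.8] [0.0658, -0.0332, 0.0017] [-0.09, -0.02, 14.21]
73.0 [449.2 -17.6] [0.077, -0.0386, 0.0017] [-0.09, -0.01, 17.21]
70.0 [444.4  -6.2] [0.0884, -0.0433, 0.0017] [-0.09, -0.01, 20.21]
67.0 [440.2   5.5] [0.1001, -0.0475, 0.0017] [-0.09, -0.01, 23.21]
```

The green bottle comes close to the gripper's body on a wide arc. So I'll push at tray y=150 with the tool's yaw fixed at 90 and a bit higher.

```bash
cat > arc.py <<'E'
from go import *
pin=np.array([665.,79.5])
for ph in map(float,sys.argv[1:]):
    a=np.radians(90-ph);d=11*np.cos(a)+14.5*np.sin(a)
    p=pin+R.from_euler('z',ph,degrees=True).apply([-145-d,150,0])[:2]
    print(ph,p.round(1),plan(*p,44,90)[0])
E
python3 arc.py 93 90 88 85 82 79 76 73 70 67
```

```text
93.0 [523.3 -83.4] [0.011, 0.0353, -0.0075]
90.0 [515.  -76.5] [0.0179, 0.027, -0.0074]
88.0 [509.6 -71.7] [0.0227, 0.0217, -0.0074]
85.0 [501.9 -64.1] [0.0304, 0.0139, -0.0074]
82.0 [494.5 -56. ] [0.0384, 0.0066, -0.0074]
79.0 [487.5 -47.5] [0.0469, -0.0004, -0.0074]
76.0 [480.9 -38.7] [0.0558, -0.0069, -0.0074]
73.0 [474.8 -29.4] [0.0651, -0.013, -0.0074]
70.0 [469.2 -19.8] [0.0747, -0.0185, -0.0073]
67.0 [464.1  -9.9] [0.0846, -0.0236, -0.0073]
```

Request:
servo_tool(
  fingers=[0, 0, 0, 0, 0, 0, 0, 0, 0, 0],
  linear=[
    [0, 0.025, -0.007],
    [0.011, 0.033, -0.007],
    [0.018, 0.027, -0.007],
    [0.023, 0.022, -0.007],
    [0.03, 0.014, -0.007],
    [0.038, 0.007, -0.007],
    [0.047, 0, -0.007],
    [0.056, -0.007, -0.007],
    [0.065, -0.013, -0.007],
    [0.074, -0.018, -0.007],
  ],
  rotation=[
    [0, 0, 0],
    [0, 0, 0],
    [0, 0, 0],
    [0, 0, 0],
    [0, 0, 0],
    [0, 0, 0],
    [0, 0, 0],
    [0, 0, 0],
    [0, 0, 0],
    [0, 0, 0],
  ],
)

```text
time: 8.75
tool_pos: [469.4, -20.2, 43.8]
tcp_rot: [-180.0, 0.0, 90.3]
ft_force: [0.3, -1.1, 1.3]
finger_gap: 0.0
grip_force: 0.6
```

```bash
python3 arc.py 67 64 60 56 52 48 44 40 36 32;python3 - <<'E'
from h import *
a=snap('scene');b=snap('side')
big=lambda f:cv2.resize(f,(400,300),interpolation=cv2.INTER_CUBIC)
im=np.hstack([big(a['frame'][120:240,260:420]),big(b['frame'][140:260,235:395])])
cv2.imwrite('pics/p2.png',im[:,:,::-1])
E
```

```text
67.0 [464.1  -9.9] [0.0103, -0.0053, -0.0002]
64.0 [4.595e+02 3.000e-01] [0.0206, -0.0098, -0.0002]
60.0 [454.2  14.4] [0.0347, -0.0151, -0.0002]
56.0 [449.9  28.9] [0.0492, -0.0193, -0.0002]
52.0 [446.7  43.7] [0.064, -0.0224, -0.0002]
48.0 [444.5  58.8] [0.0792, -0.0245, -0.0002]
44.0 [443.5  74.1] [0.0945, -0.0255, -0.0002]
40.0 [443.6  89.5] [0.1099, -0.0253, -0.0002]
36.0 [444.8 104.9] [0.1253, -0.024, -0.0002]
32.0 [447.2 120.3] [0.1406, -0.0216, -0.0002]
```

View pics/p2.png

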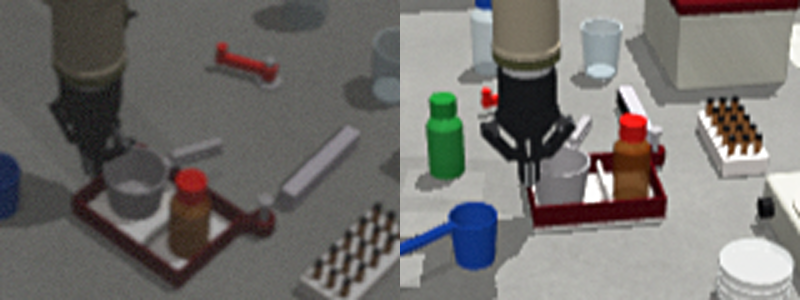

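The picture suggests the tray's corner is still near scene px (292,200) though the steel handle has turned. I'll check this with burgundy masks before pushing on.

```bash
cat > tray.py <<'E'
from h import *
def bmask(s,roi):
    x0,y0,x1,y1=roi;h=cv2.cvtColor(s['frame'],cv2.COLOR_RGB2HSV)
    m=(((h[...,0]>168)|(h[...,0]<5))&(h[...,1]>110)&(h[...,2]>25)&(h[...,2]<130)).astype(np.uint8)
    k=np.zeros_like(m);k[y0:y1,x0:x1]=1;return m&k
if __name__=='__main__':
    pin=np.array([665,79.5,0.]);a=snap('scene');b=snap('side')
    for s,roi in((a,(270,125,420,245)),(b,(255,150,365,245))):
        m=bmask(s,roi);n,l,st,c=cv2.connectedComponentsWithStats(m);v,u=np.nonzero(m)
        print('n',len(u))
        for ph in(90,85,80,75,70,65):
            f=np.array([proj(s,pin+R.from_euler('z',ph,degrees=True).apply([x,y,38]))for x,y in((-15,15),(-145,15),(-145,195),(-15,195))])
            # share of top-edge samples on mask
            e=np.vstack([f[i]+(f[(i+1)%4]-f[i])*np.linspace(0,1,40)[:,None] for i in range(4)]).round().astype(int)
            d=cv2.distanceTransform(1-m,cv2.DIST_L2,3);print(ph,f.round().astype(int).tolist(),'fit',round(float(np.mean(np.minimum(d[e[:,1],e[:,0]],6))),2))
        x0,y0,x1,y1=roi
        for row in m[y0:y1:3,x0:x1:2]: print(''.join('.#'[x] for x in row))
E
python3 tray.py
```

```text
n 289
90 [[358, 205], [331, 230], [287, 200], [315, 177]] fit 2.24
85 [[358, 205], [329, 227], [288, 195], [318, 174]] fit 3.22
80 [[358, 204], [326, 224], [290, 190], [322, 172]] fit 4.3
75 [[358, 204], [324, 222], [292, 185], [326, 169]] fit 4.91
70 [[358, 203], [322, 219], [295, 181], [330, 167]] fit 5.46
65 [[359, 203], [321, 216], [298, 177], [334, 165]] fit 5.65
...........................................................................
...........................................................................
...........................................................................
...........................................................................
...........................................................................
.......................................##..................................
.......................................##..................................
...........................................#.####.#........................
...............................................###.........................
.............................................
[... 3774 characters left out ...]
.#..##.......#..............
........................................##.............
........................................##.............
................#........................##............
................#....................#######...........
................#..########################............
.................##########################............
.................#############.........................
.......................................................
.......................................................
.......................................................
.......................................................
.......................................................
```

```bash
python3 - <<'E'
from h import *
a=snap('scene');b=snap('side');print(r.sense()['tool_pos'],r.sense()['joint_pos'].round(1))
for z in(0,25,44,98):
    p=[469.4,-20.2,z];print(z,proj(a,p).round(),proj(b,p).round())
fa=a['frame'][155:245,270:380];fb=b['frame'][160:240,262:362]
im=np.hstack([cv2.resize(fa,(440,360),interpolation=cv2.INTER_CUBIC),cv2.resize(fb,(360,360),interpolation=cv2.INTER_CUBIC)])
im=np.clip(im.astype(float)*1.5,0,255).astype(np.uint8)
cv2.imwrite('pics/p3.png',im[:,:,::-1])
E
```

```text
[470.52536536 -21.05011386  43.94224181] [ -8.8  -2.7 115.7  -0.   66.9  -9.1]
0 [297. 199.] [287. 225.]
25 [297. 194.] [287. 219.]
44 [297. 190.] [287. 215.]
98 [297. 178.] [286. 201.]
```

View pics/p3.png

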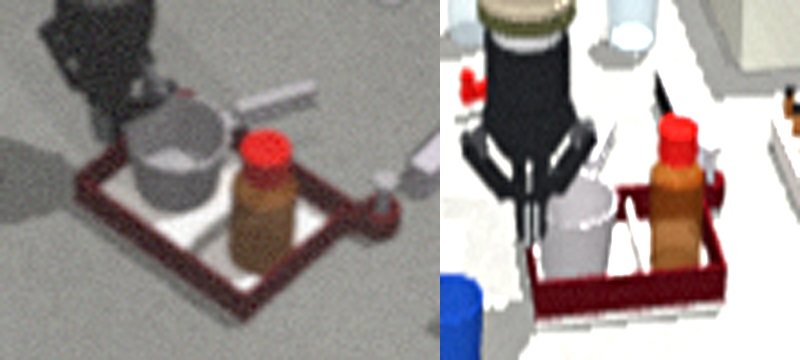

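The last view shows the tray unturned: near corner at crop (240,305), left corner at (77,182). The finger is by the left wall, and the cup has been nudged. I'll find the fingertip's height from the pixels.

```bash
python3 - <<'E'
from h import *
a=snap('scene');b=snap('side')
for nm,s,us,vs in(('side',b,range(276,302,2),range(200,236,2)),('scene',a,range(284,312,2),range(172,206,2))):
    print(nm,list(us))
    for v in vs: print(v,' '.join('%3d,%3d,%3d'%tuple(s['frame'][v,u]) for u in us))
for u,v,z in((348.7,177.5,76),(315,186,65)): print(onz(a,u,v,z).round())
E
```

```text
side [276, 278, 280, 282, 284, 286, 288, 290, 292, 294, 296, 298, 300]
200  16, 18, 21  21, 24, 26  19, 20, 21  18, 20, 22  14, 14, 17 101,100, 99  26, 27, 29  25, 26, 28  22, 24, 27  22, 22, 24  22, 23, 25  66, 64, 67 133,130,133
202  90, 90, 87  13, 16, 18  17, 19, 19  18, 17, 22  19, 19, 22  81, 84, 82  22, 24, 26  18, 19, 22  21, 23, 23  31, 31, 35  47, 45, 47 136,134,137 135,132,135
204 176,175,171  85, 85, 84 103,103,101  62, 63, 61  16, 15, 20  25, 26, 28  31, 34, 35  16, 15, 19  88, 86, 89 124,121,124 131,129,132 134,131,133 136,134,135
206 170,168,164 171,171,166 177,178,171 138,138,135  17, 18, 20 120,122,124 117,121,119  22, 22, 26 117,114,116 122,119,121 130,128,130 134,131,133 131,132,134
208 167,166,163 168,169,165 173,173,169 154,155,148  16, 17, 18 117,119,119 113,115,116  21, 25, 27 135,130,136 120,116,119 130,128,129 132,130,133 136,134,136
210 164,167,160 171,171,165 171,170,166 180,178,174  10, 13, 16 117,119,118 115,117,118  19, 23, 23 113,111,113 113,108,111 133,133,134 133,130,134 134,131,132
212 168,166,162 170,171,165 171,170,167 177,176,173  24, 23, 25 114,1
[... 4185 characters left out ...]
72, 70  64, 61, 55  52, 36, 39  37, 24, 23  37, 28, 24  47, 29, 34  65, 57, 58 104,100, 99 102, 99, 98  65, 63, 64  58, 56, 57  63, 58, 58  63, 61, 61
200  73, 69, 68  69, 70, 63  52, 43, 44  46, 27, 28  61, 34, 35  42, 27, 27  76, 74, 70 111,106,103 111,105,102 104,101, 97  65, 62, 64  57, 60, 57  60, 58, 62  61, 60, 58
202  75, 75, 74  71, 68, 71  58, 56, 57  46, 31, 30  43, 26, 25  66, 45, 42 109,103,103 121,117,114 121,117,116 120,119,115  76, 72, 74  50, 52, 52  59, 61, 62  58, 55, 60
204  75, 76, 73  70, 71, 71  61, 57, 52  42, 27, 27  39, 24, 28  43, 26, 25  63, 39, 46 103, 87, 89 125,118,116 117,115,112 111,108,106  67, 64, 62  64, 59, 63  65, 65, 61
[575. 107.  76.]
[513.  17.  65.]
```

Side px: finger bottom at v≈213 and scene v≈189. With the fingers shut, the tips are therefore only about level with the TCP (z≈47), so they passed over the 38 mm wall and nudged the cup. I'll rise, go back, and push 20 mm lower, at tray y=135.

```bash
sed -i 's/,150,0\]/,135,0]/; s/,44,90)/,24,90)/' arc.py; python3 go.py 470 -21 100 90 530 -100 100 90 530 -100 24 90; python3 - <<'E'
from h import *
a=snap('scene');print(onz(a,180+367/3.05,125+33/3.05,122),onz(a,180+367/3.05,125+118/3.05,0))
E
```

```text
([0.0002, -0.0004, -0.0561], [0.01, 0.0, 0.26])
([-0.0791, 0.0592, -0.0561], [0.01, 0.0, 0.26])
([-0.0791, 0.0592, 0.0199], [0.01, 0.0, 0.26])
[363.41274914 113.51741131 122.        ] [365.91511416 107.91801832   0.        ]
```

Request:
servo_tool(
  fingers=[0, 0, 0, 0, 0, 0, 0, 0, 0, 0],
  linear=[
    [0, 0, -0.03],
    [0, 0, -0.056],
    [-0.02, 0.015, -0.056],
    [-0.06, 0.045, -0.056],
    [-0.079, 0.059, -0.056],
    [-0.079, 0.059, -0.056],
    [-0.079, 0.059, -0.02],
    [-0.079, 0.059, 0.01],
    [-0.079, 0.059, 0.02],
    [-0.079, 0.059, 0.02],
  ],
  rotation=[
    [0, 0, 0],
    [0, 0, 0],
    [0, 0, 0],
    [0, 0, 0],
    [0, 0, 0],
    [0, 0, 0],
    [0, 0, 0],
    [0, 0, 0],
    [0, 0, 0],
    [0, 0, 0],
  ],
)

```text
time: 10.2
tool_pos: [527.6, -98.8, 22.0]
tcp_rot: [-179.8, -0.1, 90.3]
ft_force: [-0.7, -0.0, 1.0]
finger_gap: -0.4
grip_force: 0.0
```

```bash
python3 arc.py 91 90 88 86 83 80 77 74 71 68; python3 - <<'E'
from h import *
a=snap('scene');b=snap('side')
for z in(0,5,24): print(z,proj(a,[530,-100,z]).round(),proj(b,[530,-100,z]).round())
p=proj(b,[530,-100,10]).astype(int)
for v in range(p[1]-24,p[1]+12,2): print(v,b['frame'][v,p[0]-8:p[0]+9:2].mean(1).astype(int))
E
```

```text
91.0 [532.7 -78.6] [0.0202, 0.0053, -0.002]
90.0 [530.  -76.5] [0.0223, 0.0025, -0.002]
88.0 [524.6 -72.2] [0.0266, -0.0028, -0.002]
86.0 [519.4 -67.7] [0.0311, -0.008, -0.0019]
83.0 [511.8 -60.6] [0.0383, -0.0156, -0.0019]
80.0 [504.6 -53. ] [0.0459, -0.0228, -0.0019]
77.0 [497.7 -45. ] [0.0539, -0.0296, -0.0018]
74.0 [491.2 -36.7] [0.0623, -0.036, -0.0018]
71.0 [485.2 -27.9] [0.071, -0.042, -0.0018]
68.0 [479.7 -18.9] [0.0802, -0.0475, -0.0017]
0 [294. 224.] [308. 237.]
5 [294. 223.] [308. 236.]
24 [294. 219.] [308. 231.]
210 [ 99  23  21  27  22  24  25  24 157]
212 [123  91  18  23  50  19  24  26  44]
214 [ 59 114  23  20  61  17  26  28  39]
216 [21 27 20 25 40 21 25 26 24]
218 [23 22 24 24 33 24 26 24 22]
220 [30 35 25 25 24 27 24 85 74]
222 [ 32  33  25  33  73 110  20  23  23]
224 [ 26  21  16  45  69 121  17  24  27]
226 [ 23  27  22  45  68 121  22  22  20]
228 [ 25  24  19  43  69 115  37  59  59]
230 [115 121 122  92  66 114 152 138 135]
232 [ 97  95 125 124 128 125 121 159 163]
234 [163 165 166 164 161 161 164 163 164]
236 [164 165 164 146 161 165 165 169 168]
238 [152 145  98  95 101 142 151 156 158]
240 [110 107 109 109 110 112 111 107 107]
242 [111 111 104 108 112 110 107 109 107]
244 [111 111 108 112 108 107 141 146 147]
```

The fingertip bottom now reads v≈231, which puts it at z≈23, below the wall's top. Now I'll push.

Request:
servo_tool(
  fingers=[0, 0, 0, 0, 0, 0, 0, 0, 0, 0],
  linear=[
    [0.01, 0.005, 0.002],
    [0.019, 0.004, 0.002],
    [0.022, 0.002, 0.002],
    [0.027, -0.003, 0.002],
    [0.031, -0.008, 0.002],
    [0.038, -0.016, 0.002],
    [0.046, -0.023, 0.002],
    [0.054, -0.03, 0.002],
    [0.062, -0.036, 0.002],
    [0.062, -0.036, 0.002],
  ],
  rotation=[
    [0, 0, 0],
    [0, 0, 0],
    [0, 0, 0],
    [0, 0, 0],
    [0, 0, 0],
    [0, 0, 0],
    [0, 0, 0],
    [0, 0, 0],
    [0, 0, 0],
    [0, 0, 0],
  ],
)

```text
time: 11.3
tool_pos: [492.3, -37.3, 21.9]
tcp_rot: [-180.0, 0.0, 90.3]
ft_force: [-0.1, -0.8, -0.3]
finger_gap: -0.1
grip_force: 0.3
```

```bash
python3 tray.py|grep fit;sed -i 's/,24,90)/,20,90)/' arc.py; python3 arc.py 71 68 65 62 58 54 50 46 42 38 34 30 26
```

```text
90 [[358, 205], [331, 230], [287, 200], [315, 177]] fit 3.93
85 [[358, 205], [329, 227], [288, 195], [318, 174]] fit 3.34
80 [[358, 204], [326, 224], [290, 190], [322, 172]] fit 2.93
75 [[358, 204], [324, 222], [292, 185], [326, 169]] fit 3.01
70 [[358, 203], [322, 219], [295, 181], [330, 167]] fit 3.98
65 [[359, 203], [321, 216], [298, 177], [334, 165]] fit 4.9
90 [[333, 199], [342, 219], [289, 223], [284, 203]] fit 2.53
85 [[333, 199], [338, 219], [284, 221], [283, 201]] fit 2.55
80 [[332, 199], [334, 218], [281, 218], [283, 199]] fit 2.13
75 [[332, 199], [330, 218], [277, 215], [283, 196]] fit 2.1
70 [[332, 199], [327, 218], [275, 212], [283, 194]] fit 3.15
65 [[331, 198], [323, 217], [273, 209], [284, 192]] fit 3.98
71.0 [485.2 -27.9] [0.0096, -0.0075, 0.0018]
68.0 [479.7 -18.9] [0.0187, -0.013, 0.0018]
65.0 [474.6  -9.5] [0.0282, -0.0181, 0.0018]
62.0 [4.7e+02 3.0e-01] [0.0379, -0.0226, 0.0018]
58.0 [464.7  13.6] [0.0513, -0.0279, 0.0018]
54.0 [460.3  27.4] [0.0651, -0.0321, 0.0018]
50.0 [457.   41.6] [0.0793, -0.0354, 0.0018]
46.0 [454.7  56. ] [0.0938, -0.0376, 0.0018]
42.0 [453.4  70.7] [0.1084, -0.0388, 0.0018]
38.0 [453.3  85.4] [0.1231, -0.0389, 0.0018]
34.0 [454.2 100.2] [0.1379, -0.0378, 0.0019]
30.0 [456.3 114.9] [0.1526, -0.0357, 0.0019]
26.0 [459.4 129.4] [0.1671, -0.0325, 0.0019]
```

The tray is turning and now sits at about 77°. I'll continue.

Request:
servo_tool(
  fingers=[0, 0, 0, 0, 0, 0, 0, 0, 0, 0],
  linear=[
    [0.01, -0.007, 0.002],
    [0.019, -0.013, 0.002],
    [0.028, -0.018, 0.002],
    [0.038, -0.023, 0.002],
    [0.051, -0.028, 0.002],
    [0.065, -0.032, 0.002],
    [0.079, -0.035, 0.002],
    [0.094, -0.038, 0.002],
    [0.108, -0.039, 0.002],
    [0.123, -0.039, 0.002],
  ],
  rotation=[
    [0, 0, 0],
    [0, 0, 0],
    [0, 0, 0],
    [0, 0, 0],
    [0, 0, 0],
    [0, 0, 0],
    [0, 0, 0],
    [0, 0, 0],
    [0, 0, 0],
    [0, 0, 0],
  ],
)

```text
time: 12.4
tool_pos: [452.7, 85.3, 19.4]
tcp_rot: [-179.9, 0.0, 90.3]
ft_force: [-2.7, -4.9, 1.3]
finger_gap: 0.1
grip_force: 1.8
```

```bash
sed -i 's/(90,85.*65)/(60,50,45,40,35,30,20)/' tray.py; python3 tray.py|grep fit; python3 arc.py 34 30 26 22 18 14 10 7 5 3 1
```

```text
60 [[359, 202], [319, 212], [302, 173], [339, 164]] fit 4.53
50 [[359, 202], [318, 206], [310, 166], [348, 162]] fit 4.52
45 [[360, 201], [318, 203], [314, 163], [353, 161]] fit 4.19
40 [[360, 201], [319, 200], [319, 160], [358, 161]] fit 4.01
35 [[360, 201], [319, 197], [325, 158], [363, 161]] fit 4.57
30 [[361, 200], [320, 194], [330, 156], [368, 161]] fit 5.04
20 [[362, 200], [323, 189], [342, 153], [378, 163]] fit 5.3
60 [[331, 198], [320, 216], [271, 206], [286, 190]] fit 2.44
50 [[331, 198], [313, 214], [270, 200], [289, 186]] fit 1.63
45 [[331, 198], [310, 213], [270, 197], [291, 184]] fit 1.73
40 [[330, 197], [308, 211], [270, 195], [294, 182]] fit 1.89
35 [[330, 197], [305, 210], [271, 192], [297, 181]] fit 2.56
30 [[330, 197], [303, 208], [273, 189], [300, 179]] fit 3.1
20 [[331, 196], [300, 205], [277, 184], [306, 177]] fit 4.27
34.0 [454.2 100.2] [0.0137, 0.0014, -0.0005]
30.0 [456.3 114.9] [0.0283, 0.0036, -0.0005]
26.0 [459.4 129.4] [0.0429, 0.0068, -0.0005]
22.0 [463.7 143.8] [0.0572, 0.0112, -0.0005]
18.0 [469.  157.8] [0.0712, 0.0166, -0.0005]
14.0 [475.4 171.4] [0.0847, 0.023, -0.0005]
10.0 [482.8 184.5] [0.0978, 0.0305, -0.0005]
7.0 [489.  193.9] [0.1072, 0.0368, -0.0005]
5.0 [493.4 200. ] [0.1132, 0.0413, -0.0005]
3.0 [498.1 205.9] [0.1191, 0.0459, -0.0005]
1.0 [503.  211.7] [0.1249, 0.0509, -0.0005]
```

Request:
servo_tool(
  fingers=[0, 0, 0, 0, 0, 0, 0, 0, 0, 0],
  linear=[
    [0.014, 0.001, 0],
    [0.028, 0.004, 0],
    [0.043, 0.007, 0],
    [0.057, 0.011, 0],
    [0.071, 0.017, 0],
    [0.085, 0.023, 0],
    [0.098, 0.031, 0],
    [0.107, 0.037, 0],
    [0.113, 0.041, 0],
    [0.113, 0.041, 0],
  ],
  rotation=[
    [0, 0, 0],
    [0, 0, 0],
    [0, 0, 0],
    [0, 0, 0],
    [0, 0, 0],
    [0, 0, 0],
    [0, 0, 0],
    [0, 0, 0],
    [0, 0, 0],
    [0, 0, 0],
  ],
)

```text
time: 13.5
tool_pos: [494.6, 199.2, 19.8]
tcp_rot: [180.0, -0.0, 90.3]
ft_force: [-0.7, -0.4, -0.4]
finger_gap: -0.2
grip_force: 0.2
```

```bash
python3 arc.py 3 1 0 -1
```

```text
3.0 [498.1 205.9] [0.0067, 0.0035, -0.0002]
1.0 [503.  211.7] [0.0124, 0.0084, -0.0002]
0.0 [505.5 214.5] [0.0152, 0.011, -0.0002]
-1.0 [508.1 217.3] [0.018, 0.0136, -0.0002]
```

Request:
servo_tool(
  fingers=[0, 0, 0, 0, 0],
  linear=[
    [0.007, 0.004, 0],
    [0.01, 0.006, 0],
    [0.012, 0.008, 0],
    [0.012, 0.009, 0],
    [0.012, 0.009, 0],
  ],
  rotation=[
    [0, 0, 0],
    [0, 0, 0],
    [0, 0, 0],
    [0, 0, 0],
    [0, 0, 0],
  ],
)

```text
time: 14.0
tool_pos: [502.6, 210.5, 19.7]
tcp_rot: [-179.9, -0.0, 90.3]
ft_force: [-5.3, 0.6, 0.4]
finger_gap: 0.1
grip_force: 2.4
```

Request:
servo_tool(
  fingers=[0, 0, 0],
  linear=[
    [0, 0.002, 0],
    [0, 0.003, 0],
    [0, 0.003, 0],
  ],
  rotation=[
    [0, 0, 0],
    [0, 0, 0],
    [0, 0, 0],
  ],
)

```text
time: 14.3
tool_pos: [505.3, 210.7, 19.7]
tcp_rot: [-179.9, -0.1, 90.3]
ft_force: [-5.3, 2.4, 0.8]
finger_gap: 0.4
grip_force: 3.1
```

Request:
servo_tool(
  fingers=[0, 0, 0],
  linear=[
    [0, 0.001, 0],
    [0, 0.003, 0],
    [0, 0.003, 0],
  ],
  rotation=[
    [0, 0, 0],
    [0, 0, 0],
    [0, 0, 0],
  ],
)

```text
time: 14.6
tool_pos: [506.8, 211.1, 19.5]
tcp_rot: [-179.7, -0.1, 90.3]
ft_force: [-13.6, 4.2, 6.6]
finger_gap: -0.0
grip_force: 6.8
```

```bash
sed -i 's/(60,50.*20)/(10,6,4,2,1,0,-1,-3)/' tray.py; python3 tray.py|grep fit
```

```text
10 [[363, 200], [327, 184], [354, 151], [388, 165]] fit 3.88
6 [[363, 200], [329, 182], [359, 151], [392, 167]] fit 3.19
4 [[364, 200], [330, 181], [361, 151], [394, 167]] fit 2.85
2 [[364, 200], [331, 180], [364, 151], [395, 168]] fit 2.6
1 [[364, 200], [332, 180], [365, 151], [396, 169]] fit 2.53
0 [[364, 200], [332, 180], [366, 151], [397, 169]] fit 2.57
-1 [[364, 200], [333, 179], [367, 151], [398, 170]] fit 2.62
-3 [[364, 200], [334, 179], [370, 152], [400, 171]] fit 2.95
10 [[331, 196], [297, 202], [283, 180], [314, 175]] fit 1.16
6 [[331, 196], [297, 200], [286, 178], [317, 175]] fit 0.86
4 [[331, 196], [297, 200], [287, 177], [318, 174]] fit 0.9
2 [[331, 195], [297, 199], [288, 177], [320, 174]] fit 0.96
1 [[331, 195], [297, 198], [289, 176], [321, 174]] fit 1.04
0 [[331, 195], [296, 198], [290, 176], [322, 174]] fit 1.13
-1 [[331, 195], [296, 198], [291, 176], [322, 174]] fit 1.24
-3 [[331, 195], [296, 197], [292, 175], [324, 174]] fit 1.49
```

The force rose to 13.6 N against the rubber at φ≈1° (the dock's own yaw), so the tray is home. I'll press once more, then back off for the catch.

Request:
servo_tool(
  fingers=[0, 0, 0, 0, 0, 0, 0, 0],
  linear=[
    [0, 0.001, 0],
    [0, 0.001, 0],
    [0, -0.01, 0],
    [0, -0.028, 0],
    [0, -0.03, -0.035],
    [0, -0.03, -0.07],
    [0, -0.03, -0.07],
    [0, -0.03, -0.07],
  ],
  rotation=[
    [0, 0, 0],
    [0, 0, 0],
    [0, 0, 0],
    [0, 0, 0],
    [0, 0, 0],
    [0, 0, 0],
    [0, 0, 0],
    [0, 0, 0],
  ],
)

```text
time: 15.5
tool_pos: [480.8, 210.6, 91.7]
tcp_rot: [179.7, -0.1, 90.3]
ft_force: [-0.5, 0.6, 0.5]
finger_gap: 0.0
grip_force: 0.0
```

```bash
python3 tray.py|grep fit; cat > cat.py <<'E'
from go import *
h=np.array([507.5,303.5])
for th in map(float,sys.argv[1:]):
    t=np.radians(th);e=np.array([np.cos(t),np.sin(t)]);n=np.array([-e[1],e[0]])
    d=14.5*abs(n[0])+11*abs(n[1])+8;p=h+68*e-d*n
    print(th,p.round(1),plan(*p,25,90)[0])
E
python3 go.py 428 312 90 90; python3 go.py 428 312 25 90; python3 cat.py 190 197
python3 - <<'E'
from h import *
s=snap('scene');b=snap('side')
for s in(s,b):
    hsv=cv2.cvtColor(s['frame'],cv2.COLOR_RGB2HSV);m=((hsv[...,0]<6)|(hsv[...,0]>176))&(hsv[...,1]>170)&(hsv[...,2]>110)
    n,l,st,c=cv2.connectedComponentsWithStats(m.astype(np.uint8))
    for i in range(1,n):
        if st[i][4]>8 and 250<c[i][0]<420 and 120<c[i][1]<220: print(st[i],c[i].round(1),onz(s,*c[i],127).round())
E
```

```text
10 [[363, 200], [327, 184], [354, 151], [388, 165]] fit 3.79
6 [[363, 200], [329, 182], [359, 151], [392, 167]] fit 2.95
4 [[364, 200], [330, 181], [361, 151], [394, 167]] fit 2.56
2 [[364, 200], [331, 180], [364, 151], [395, 168]] fit 2.3
1 [[364, 200], [332, 180], [365, 151], [396, 169]] fit 2.18
0 [[364, 200], [332, 180], [366, 151], [397, 169]] fit 2.25
-1 [[364, 200], [333, 179], [367, 151], [398, 170]] fit 2.35
-3 [[364, 200], [334, 179], [370, 152], [400, 171]] fit 2.69
10 [[331, 196], [297, 202], [283, 180], [314, 175]] fit 1.22
6 [[331, 196], [297, 200], [286, 178], [317, 175]] fit 0.73
4 [[331, 196], [297, 200], [287, 177], [318, 174]] fit 0.66
2 [[331, 195], [297, 199], [288, 177], [320, 174]] fit 0.75
1 [[331, 195], [297, 198], [289, 176], [321, 174]] fit 0.85
0 [[331, 195], [296, 198], [290, 176], [322, 174]] fit 0.97
-1 [[331, 195], [296, 198], [291, 176], [322, 174]] fit 1.11
-3 [[331, 195], [296, 197], [292, 175], [324, 174]] fit 1.46
([0.1023, -0.0503, -0.0008], [-0.0, 0.0, 0.27])
([0.1023, -0.0503, 0.0642], [-0.0, 0.0, 0.27])
190.0 [436.8 312.7] [0.103, -0.0415, 0.0642]
197.0 [435.8 305.4] [0.0956, -0.0426, 0.0642]
[350 142  15   5  23] [357.1 143.8] [530. 203. 127.]
[350 160  11   9  71] [355.5 163.9] [583. 127. 127.]
[335 120  55  21 375] [363.9 129.1] [898. 523. 127.]
[339 128   7   8  16] [342.2 130.7] [793. 517. 127.]
[346 134   8   3  12] [349.8 135.2] [813. 458. 127.]
[345 137   6   4  15] [347.7 138.3] [794. 423. 127.]
[308 170  10  10  90] [312.1 174.4] [578. 100. 127.]
[268 175  20   8  88] [276.9 178.2] [451.  90. 127.]
```

Request:
servo_tool(
  fingers=[0, 0, 0, 0, 0, 0, 0, 0],
  linear=[
    [0.03, -0.015, 0],
    [0.07, -0.035, 0],
    [0.11, -0.045, 0],
    [0.11, -0.045, 0],
    [0.11, -0.045, 0.02],
    [0.11, -0.045, 0.05],
    [0.11, -0.045, 0.064],
    [0.11, -0.045, 0.064],
  ],
  rotation=[
    [0, 0, 0],
    [0, 0, 0],
    [0, 0, 0],
    [0, 0, 0],
    [0, 0, 0],
    [0, 0, 0],
    [0, 0, 0],
    [0, 0, 0],
  ],
)

```text
time: 16.5
tool_pos: [431.1, 318.0, 22.4]
tcp_rot: [-179.7, 0.2, 90.3]
ft_force: [-1.0, 0.1, -1.1]
finger_gap: 0.0
grip_force: 0.0
```

```bash
python3 cat.py 190 197 204 212 220 228 236 244 252 258 264 268 271
```

```text
190.0 [436.8 312.7] [-0.0053, 0.0057, -0.0026]
197.0 [435.8 305.4] [-0.0126, 0.0047, -0.0026]
204.0 [435.6 297.7] [-0.0203, 0.0045, -0.0025]
212.0 [436.6 288.7] [-0.0294, 0.0054, -0.0025]
220.0 [438.9 279.5] [-0.0385, 0.0076, -0.0025]
228.0 [442.6 270.5] [-0.0476, 0.0113, -0.0025]
236.0 [447.8 261.8] [-0.0563, 0.0164, -0.0025]
244.0 [454.5 253.7] [-0.0644, 0.0231, -0.0025]
252.0 [462.5 246.6] [-0.0715, 0.0311, -0.0025]
258.0 [469.4 242.1] [-0.0761, 0.038, -0.0025]
264.0 [477.  238.3] [-0.0799, 0.0455, -0.0025]
268.0 [482.3 236.3] [-0.0819, 0.0508, -0.0026]
271.0 [486.  235.1] [-0.0831, 0.0545, -0.0026]
```

Request:
servo_tool(
  fingers=[0, 0, 0, 0, 0, 0, 0, 0, 0, 0],
  linear=[
    [-0.005, 0.006, -0.002],
    [-0.013, 0.005, -0.002],
    [-0.02, 0.005, -0.002],
    [-0.029, 0.005, -0.002],
    [-0.038, 0.008, -0.002],
    [-0.048, 0.011, -0.002],
    [-0.056, 0.016, -0.002],
    [-0.064, 0.023, -0.002],
    [-0.071, 0.031, -0.002],
    [-0.076, 0.038, -0.002],
  ],
  rotation=[
    [0, 0, 0],
    [0, 0, 0],
    [0, 0, 0],
    [0, 0, 0],
    [0, 0, 0],
    [0, 0, 0],
    [0, 0, 0],
    [0, 0, 0],
    [0, 0, 0],
    [0, 0, 0],
  ],
)

```text
time: 17.5
tool_pos: [472.7, 243.4, 27.9]
tcp_rot: [-180.0, 0.0, 90.3]
ft_force: [-0.2, -0.2, -0.4]
finger_gap: -0.0
grip_force: 0.5
```

Request:
servo_tool(
  fingers=[0, 0, 0, 0],
  linear=[
    [-0.004, 0.007, 0],
    [-0.006, 0.012, 0],
    [-0.007, 0.016, 0],
    [-0.007, 0.016, 0],
  ],
  rotation=[
    [0, 0, 0],
    [0, 0, 0],
    [0, 0, 0],
    [0, 0, 0],
  ],
)

```text
time: 17.9
tool_pos: [486.9, 236.9, 27.1]
tcp_rot: [-179.8, 0.0, 90.3]
ft_force: [-3.8, -0.4, 2.7]
finger_gap: -0.4
grip_force: 2.4
```

Request:
servo_tool(
  fingers=[0, 0, 0],
  linear=[
    [0, 0.001, 0],
    [0, 0.003, 0],
    [0, 0.003, 0],
  ],
  rotation=[
    [0, 0, 0],
    [0, 0, 0],
    [0, 0, 0],
  ],
)

```text
time: 18.2
tool_pos: [487.7, 237.0, 26.6]
tcp_rot: [-179.6, 0.1, 90.3]
ft_force: [-13.4, -1.3, 7.4]
finger_gap: -0.0
grip_force: 6.7
```

```bash
python3 - <<'E'
from h import *
s=snap('scene');hsv=cv2.cvtColor(s['frame'],cv2.COLOR_RGB2HSV);m=((hsv[...,0]<8)|(hsv[...,0]>174))&(hsv[...,1]>150)&(hsv[...,2]>80)
print('knob expected',proj(s,[509,231.5,44]).round(1),'hinge',proj(s,[507.5,303.5,42]).round(1))
for row in m[125:175,330:400:1][::2]: print(''.join('.#'[int(x)] for x in row))
E
```

```text
knob expected [355.9 155. ] hinge [368.4 144.5]
......................................................................
......................................................................
......................................................................
......................................................................
......................................................................
......................................................................
......................................................................
......................................................................
......................................................................
......................................................................
......................................................................
...................................###.#..............................
..................................#####...............................
................................#####.................................
.............................#####....................................
.........................#######......................................
............................#.........................................
........................###...........................................
......................#########.......................................
....................###########.......................................
....................###########.......................................
.....................##########.......................................
..........................#...........................................
..............................#.......................................
........................#..#..........................................
```

The catch is against its hard stop at 13 N, with the knob at the expected pixel (355,155). On to the blue dipper.

Request:
servo_tool(
  fingers=[0, 0, 0, 0, 0.03, 0.04, 0.04],
  linear=[
    [0, -0.01, 0],
    [0, -0.03, 0],
    [0, -0.03, -0.04],
    [0, -0.03, -0.09],
    [0, -0.03, -0.14],
    [0, -0.03, -0.19],
    [0, -0.03, -0.2],
  ],
  rotation=[
    [0, 0, 0],
    [0, 0, 0],
    [0, 0, 0],
    [0, 0, 0],
    [0, 0, 0],
    [0, 0, 0],
    [0, 0, 0],
  ],
)

```text
time: 18.95
tool_pos: [463.9, 238.3, 235.7]
tcp_rot: [179.4, -0.2, 90.3]
ft_force: [-0.0, 0.1, 0.5]
finger_gap: 40.0
grip_force: 0.0
```

```bash
python3 go.py 495 -378 228 12
```

```text
([-0.6165, 0.0278, 0.0055], [0.38, -0.62, 78.3])
```

Request:
servo_tool(
  fingers=[0.06, 0.06, 0.06, 0.06, 0.06, 0.06, 0.06, 0.06, 0.06, 0.06],
  linear=[
    [-0.04, 0.002, 0.005],
    [-0.09, 0.004, 0.005],
    [-0.14, 0.006, 0.005],
    [-0.19, 0.008, 0.005],
    [-0.24, 0.01, 0.005],
    [-0.29, 0.012, 0.005],
    [-0.34, 0.014, 0.005],
    [-0.39, 0.016, 0.005],
    [-0.44, 0.018, 0.005],
    [-0.49, 0.02, 0.005],
  ],
  rotation=[
    [0, 0, 8],
    [0, 0, 16],
    [0, 0, 24],
    [0, 0, 32],
    [0, 0, 40],
    [0, 0, 48],
    [0, 0, 56],
    [0, 0, 64],
    [0, 0, 72],
    [0, 0, 78],
  ],
)

```text
time: 19.95
tool_pos: [482.9, -254.6, 222.5]
tcp_rot: [180.0, -0.0, 12.0]
ft_force: [1.0, 0.8, 0.7]
finger_gap: 59.7
grip_force: 0.0
```

```bash
python3 go.py 495 -378 228 12
```

```text
([-0.0138, 0.1233, -0.0054], [0.02, -0.01, -0.04])
```

Request:
servo_tool(
  fingers=[0.06, 0.06, 0.06, 0.06, 0.06],
  linear=[
    [-0.005, 0.045, -0.003],
    [-0.01, 0.09, -0.005],
    [-0.014, 0.123, -0.005],
    [-0.014, 0.123, -0.005],
    [-0.014, 0.123, -0.005],
  ],
  rotation=[
    [0, 0, 0],
    [0, 0, 0],
    [0, 0, 0],
    [0, 0, 0],
    [0, 0, 0],
  ],
)

```text
time: 20.45
tool_pos: [495.4, -376.0, 226.8]
tcp_rot: [-179.9, 0.0, 12.2]
ft_force: [0.3, 0.3, -0.4]
finger_gap: 60.0
grip_force: 0.0
```

```bash
cat > dip.py <<'E'
from h import *
s=snap('wrist','dip.png');hsv=cv2.cvtColor(s['frame'],cv2.COLOR_RGB2HSV)
m=cv2.inRange(hsv,np.array((105,110,40)),np.array((127,255,255)))
n,l,st,c=cv2.connectedComponentsWithStats(m)
for i in range(1,n):
    if st[i][4]>150: print(st[i],c[i].round())
i=1+np.argmax(st[1:,4]);mm=(l==i).astype(np.uint8)
for row in mm[::9,::7]: print(''.join('.#'[x] for x in row))
np.save('mm.npy',mm)
E
python3 dip.py
```

```text
[501   0  66  20 910] [530.   7.]
[ 292   41   74  175 5977] [328. 102.]
[   0  189   93  145 6469] [ 46. 239.]
[ 242  223   53   75 2880] [272. 260.]
............................................................................................
............................................................................................
............................................................................................
............................................................................................
............................................................................................
............................................................................................
............................................................................................
............................................................................................
............................................................................................
............................................................................................
...................
[... 2535 characters left out ...]
.................................................
............................................................................................
............................................................................................
............................................................................................
............................................................................................
............................................................................................
............................................................................................
............................................................................................
```

```bash
python3 - <<'E'
from h import *
s=snap('wrist');hsv=cv2.cvtColor(s['frame'],cv2.COLOR_RGB2HSV)
m=cv2.inRange(hsv,np.array((100,90,20)),np.array((130,255,255)))
for v in range(30,320,7): print(v,''.join('.#'[int(x>0)] for x in m[v,220:420:3]), end='\n')
for n,u,v,z in(('pix',330,100,68),('low',272,260,65)):print(n,onz(s,u,v,z).round(1))
print(proj(s,[495,-378,65]),proj(s,[577,-362,68]),proj(s,[467,-385,68]))
E
```

```text
30 ...................................................................
37 ...................................................................
44 .................................#########.........................
51 .............................################......................
58 ...........................####################....................
65 ..........................######################...................
72 .........................########################..................
79 .........................########################..................
86 .........................########################..................
93 .........................########################..................
100 ..........................######################...................
107 ............................##################.....................
114 ...............................############........................
121 ..................................#####............................
128 ..................................#####............................
135 ..........................
[... 1351 characters left out ...]
..###############.........................................
275 ...........###############.........................................
282 ............#############..........................................
289 ...........############............................................
296 ...........########................................................
303 ...................................................................
310 ...................................................................
317 ...................................................................
pix [ 564.4 -366.2   68. ]
low [ 406.5 -344.1   65. ]
[325.79308021 180.43614641] [328.43195697  83.55180679] [326.64275694 211.65782809]
```

```bash
python3 - <<'E'
from h import *
s=snap('wrist');hsv=cv2.cvtColor(s['frame'],cv2.COLOR_RGB2HSV)
m=cv2.inRange(hsv,np.array((100,90,20)),np.array((130,255,255)))>0
c=[];
for v in range(126,213):
    u=np.nonzero(m[v,290:370])[0]+290
    # row centre on handle top plane
    c.append(onz(s,u.mean(),v,70)[:2]); 
c=np.array(c);print(c[0],c[-1]);d=c[0]-c[-1];v0=np.polyfit(c[:,0],c[:,1],1);print('yaw',np.degrees(np.arctan(v0[0])),v0)
v,u=np.nonzero(m[:,290:370]);print('tip',onz(s,327,v[v<222].max(),70))
for vv in(76,80,84): 
    q=np.nonzero(m[vv,280:380])[0]+280;a,b=onz(s,q[0],vv,68),onz(s,q[-1],vv,68);print(vv,q[0],q[-1],((a+b)/2).round(1),np.linalg.norm(a-b).round(1))
E
```

```text
[ 543.36204069 -368.74516153] [ 466.94240791 -382.17262345]
yaw 10.24345538206685 [ 1.80711500e-01 -4.66969709e+02]
tip [ 463.75309639 -385.71173398   70.        ]
76 294 366 [ 583.3 -361.5   68. ] 59.8
80 293 366 [ 580.2 -361.8   68. ] 60.8
84 294 366 [ 577.2 -362.9   68. ] 60.2
```

Measured: handle tip (464,-383), rim centre (580,-362), handle yaw ≈10.3° and rim width 60 mm, all matching the given sizes. I'll grasp at (496.5,-377).

```bash
python3 go.py 496.5 -377 56 10.5
```

```text
([0.0, 0.0027, 0.1717], [-0.02, 0.0, 1.85])
```

Request:
servo_tool(
  fingers=[0.05, 0.05, 0.05, 0.05, 0.05, 0.05, 0, 0, 0, 0],
  linear=[
    [0, 0.003, 0.04],
    [0, 0.003, 0.085],
    [0, 0.003, 0.13],
    [0, 0.003, 0.16],
    [0, 0.003, 0.172],
    [0, 0.003, 0.172],
    [0, 0.003, 0.172],
    [0, 0.003, 0.172],
    [0, 0.003, 0.172],
    [0, 0.003, 0.172],
  ],
  rotation=[
    [0, 0, 1.8],
    [0, 0, 1.8],
    [0, 0, 1.8],
    [0, 0, 1.8],
    [0, 0, 1.8],
    [0, 0, 1.8],
    [0, 0, 1.8],
    [0, 0, 1.8],
    [0, 0, 1.8],
    [0, 0, 1.8],
  ],
  force=60,
)

```text
time: 21.6
tool_pos: [497.2, -379.8, 58.0]
tcp_rot: [179.8, -0.1, 10.5]
ft_force: [-2.6, -0.3, 5.8]
finger_gap: 11.6
grip_force: 61.1
```

Request:
servo_tool(
  fingers=[0, 0, 0, 0, 0, 0],
  linear=[
    [0, 0, 0],
    [0, 0, -0.02],
    [0, 0, -0.06],
    [0, 0, -0.1],
    [0, 0, -0.14],
    [0, 0, -0.14],
  ],
  rotation=[
    [0, 0, 0],
    [0, 0, 0],
    [0, 0, 0],
    [0, 0, 0],
    [0, 0, 0],
    [0, 0, 0],
  ],
)

```text
time: 22.2
tool_pos: [499.4, -381.2, 204.4]
tcp_rot: [179.4, -0.4, 10.5]
ft_force: [-0.4, -0.7, 0.6]
finger_gap: 11.9
grip_force: 60.4
```

```bash
python3 - <<'E'
from h import *
b=snap('side');a=snap('scene');w=snap('wrist')
for s in(a,b,w):
    hsv=cv2.cvtColor(s['frame'],cv2.COLOR_RGB2HSV);m=cv2.inRange(hsv,np.array((103,110,40)),np.array((127,255,255)))
    n,l,st,c=cv2.connectedComponentsWithStats(m)
    for i in range(1,n):
        if st[i][4]>150: print(st[i],c[i].round())
    print()
t=r.sense()['tool_pos'];e=np.array([np.cos(np.radians(10.4)),np.sin(np.radians(10.4)),0])
cup=t+85*e; print('expect cup rim px',[proj(s,[cup[0],cup[1],t[2]-56+68]).round() for s in(a,b,w)],'foot',[proj(s,[cup[0],cup[1],t[2]-56]).round() for s in(a,b,w)])
E
```

```text
[380  89  12  16 154] [385.  96.]
[221 181  47  27 498] [253. 191.]
[ 193  228   54   38 1057] [223. 245.]
[219 295  14  15 164] [226. 302.]

[231 221  43  27 560] [260. 234.]
[323 221  37  33 755] [345. 236.]
[234 262  52  37 776] [269. 279.]
[380 266  14  15 184] [386. 273.]

[  239     0   164   337 26074] [321. 106.]
[   0  206   77  158 6076] [ 34. 266.]
[ 222  236   68   66 2477] [253. 268.]
[176 342  27  29 288] [191. 356.]

expect cup rim px [array([235., 244.]), array([347., 228.]), array([322.,  58.])] foot [array([238., 259.]), array([346., 250.]), array([321.,  72.])]
```

The dipper is held upright, the side blob matching its expected extent. Now one look at the docked tray to locate the steel cup and its handle.

```bash
python3 - <<'E'
from h import *
a=snap('scene');b=snap('side')
fa=a['frame'][125:213,320:420];fb=b['frame'][150:210,275:355]
im=np.hstack([cv2.resize(fa,(400,352),interpolation=cv2.INTER_CUBIC),cv2.resize(fb,(400,300),interpolation=cv2.INTER_CUBIC)[:300].copy() if 0 else np.vstack([cv2.resize(fb,(400,300),interpolation=cv2.INTER_CUBIC),np.zeros((52,400,3),np.uint8)])])
im[:,:400]=np.clip(im[:,:400]*1.6,0,255)
cv2.imwrite('pics/p4.png',im[:,:,::-1])
E
```

```text
(no output)
```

View pics/p4.png

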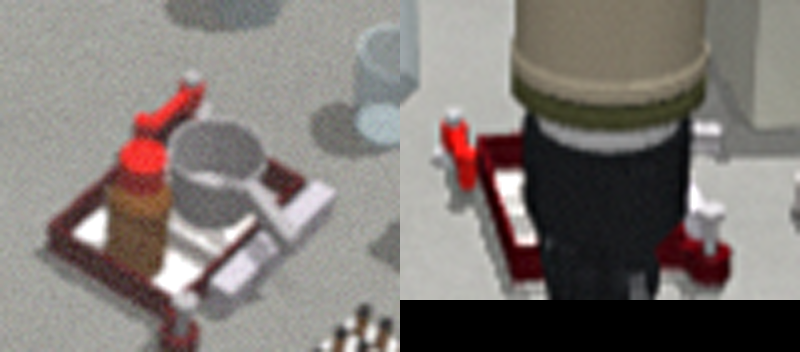

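The scene half shows the tray home with the catch shut. The steel rim is centred at crop (218,150) and its handle tip at (286,238). The side half is blocked by the arm, so I'll move to the staging pose and re-measure there.

```bash
python3 - <<'E'
from h import *
a=snap('scene');c=lambda x,y:(320+x/4,125+y/4)
rim=onz(a,*c(218,150),65);
for k in((284,240),(290,238),(262,205)): print('h',onz(a,*c(*k),76).round(1))
print('rim',rim.round(1))
for k in((172,150),(265,152),(217,118),(218,183)):print(onz(a,*c(*k),65).round(1))
E
python3 go.py 440 100 260 -30
```

```text
h [694.2 169.9  76. ]
h [696.5 174.8  76. ]
h [658.8 189.3  76. ]
rim [589.3 225.7  65. ]
[561.  200.6  65. ]
[619.6 249.6  65. ]
[565.8 255.7  65. ]
[612.2 195.2  65. ]
([0.0322, -0.4801, -0.0652], [-0.12, 0.18, 40.48])
```

Request:
servo_tool(
  fingers=[0, 0, 0, 0, 0, 0, 0, 0, 0, 0],
  linear=[
    [0.003, -0.03, -0.01],
    [0.006, -0.075, -0.03],
    [0.009, -0.12, -0.05],
    [0.012, -0.17, -0.06],
    [0.015, -0.22, -0.065],
    [0.018, -0.27, -0.065],
    [0.021, -0.32, -0.065],
    [0.024, -0.37, -0.065],
    [0.028, -0.42, -0.065],
    [0.032, -0.46, -0.065],
  ],
  rotation=[
    [0, 0, 4],
    [0, 0, 8],
    [0, 0, 12],
    [0, 0, 16],
    [0, 0, 20],
    [0, 0, 24],
    [0, 0, 28],
    [0, 0, 32],
    [0, 0, 35],
    [0, 0, 35],
  ],
)

```text
time: 23.5
tool_pos: [442.8, 81.9, 259.6]
tcp_rot: [180.0, 0.1, -24.6]
ft_force: [0.5, -0.0, -0.6]
finger_gap: 11.4
grip_force: 60.3
```

Request:
servo_tool(
  fingers=[0, 0, 0, 0, 0],
  linear=[
    [0, -0.02, 0],
    [0, -0.03, 0],
    [0, -0.03, 0],
    [0, -0.03, 0],
    [0, -0.03, 0],
  ],
  rotation=[
    [0, 0, 0],
    [0, 0, 0],
    [0, 0, 0],
    [0, 0, 0],
    [0, 0, 0],
  ],
)

```text
time: 24.0
tool_pos: [456.6, 105.7, 260.5]
tcp_rot: [180.0, 0.0, -24.6]
ft_force: [0.1, -0.5, -0.8]
finger_gap: 11.8
grip_force: 60.3
```

```bash
python3 - <<'E'
from h import *
t=r.sense();print(t['tool_pos'],t['tcp_rot'],t['joint_pos'].round())
w=snap('wrist','w5.png')
print('steel rim px',proj(w,[589,226,65]),'tip',proj(w,[695,172,76]),'bottle cap',proj(w,[585,131,127]))
p=proj(w,[589,226,65]).astype(int)
g=cv2.cvtColor(w['frame'],cv2.COLOR_RGB2GRAY);g=cv2.medianBlur(g,3)
x0=max(0,p[0]-90);x1=min(640,p[0]+150);y0=max(0,p[1]-110);y1=min(400,p[1]+80)
print(x0,y0)
ch=' .:-=+*#%@'
hsv=cv2.cvtColor(w['frame'],cv2.COLOR_RGB2HSV)
for v in range(y0,y1,5): print('%3d '%v+''.join(('R' if hsv[v,u,1]>110 else ch[min(9,g[v,u]//26)]) for u in range(x0,x1,3)))
E
```

```text
[456.58229295 105.65166552 260.48539933] [ 1.79961103e+02  3.00849024e-02 -2.46110846e+01] [  7. -14. 102.  -0.  92. 121.]
steel rim px [147.94991215  97.79792848] tip [127.77131436 -53.36434526] bottle cap [219.78482478  47.50758367]
57 0
  0 ------=+++++++++++++++##%%+:-:#*=+++++%%%%%#+:.RRRRRRRRRRR:*#####%%RRRRRRRRRRRRR
  5 ----=+++++++++++++++++###%*--:*#++++++#%%*-:RRRRRRRRRRR.+*#####%%%#RRRRRRRRRRRRR
 10 -=++++++++++++++++++++*##%#-:-=%++++++=-:RRRRRRRRRRRR+*####%%%%%%RRRRRRRRRRRRRRR
 15 +++++++++++++++++++#%%###%#=:-:%+++=-:RRRRRR.RRRRR+*#####%%%%%%%*RRRRRRRRRRRRRRR
 20 ++++++++++++++++*%%%%%%##%%+:-:*=-:RRRRRRRRR#+-+*####%%%%%%%%%%%RRRRRRRRRRRRRRRR
 25 +++++++++++++*%%%%%%%%%##%%*--::RRRRRRRRRRR.*%+-*#%#RRRRRRRRRRRRRRRRRRRRRRRRRRRR
 30 ++++++++++*%%%%%%%%%%%%##%%#-:-:RRRRRRRR.****#%=-*RRRRRRRRRRRR-RRRRRRRRRRRRRRRRR
 35 ++++++++%%%%%%%%%%%%%%%*#%%%=:-:RRRRR.******#*%%=RRRRRRRRRRRRRRRRRRRRRRRRRRRRRRR
 40 +++++#%%%%%%%%%%%%%%*=:RR----:=:RR.***********%%RRRRRRRRRRRRRRRRRRRRRRRRRRRRRRRR
 45 ++++++%%%%%%%%%%%#=:RRRRRR#%%%#:+****#%%#*****%%RRRRRRRRRRRRRRRRRRRRRRRRRRRRRRRR
 50 ++++++
[... 1499 characters left out ...]
=RR------=++++=RRRRR
140 ------=++++++++++++++++++++RRR.=*****%%%%%%%%#####%%%%%%%RRR-----==+++++++++++RR
145 -----=++++++++++++++++++++++RRRRRRR***%%%%%%%%%%%%%%%*RR:----==+++++++++++++++++
150 ----=++++++++++++++++++++++++-RRRRRR***%%%%%%%%%%%=RR------=++++++++++++++++++++
155 --=+++++++++++++++++++++++++++-RRRRRR***%%%%%%%RRR-----=++++++++++++++++++++++++
160 +++++++++++++++++++++++++++++++-RRRRRR***%%*RR:------+++++++++++++++++++++++++++
165 ++++++++++++++++++++++++++++++++-RRRRRR*RRR---RRRRR-==-+++++++++++++++++++++++++
170 +++++++++++++++++++++++++++++++++-RRRRRR----RRRRRRR:-----+++++++++++++++++++++++
175 ++++++++++++++++++++++++++++++++++-R=++++RRRRRRRRR--===-++++++++++++++++++++++++
```

```bash
python3 - <<'E'
from h import *
w=snap('wrist');c=onz(w,147,92,65)
print('rim',c)
for u,v in((130.5,3),(132.5,20),(135,37)):
    p=onz(w,u,v,75);d=p-c;print(p.round(1),np.degrees(np.arctan2(d[1],d[0])).round(1),np.hypot(*d[:2]).round(1))
# blue cup centre vs tool
hsv=cv2.cvtColor(w['frame'],cv2.COLOR_RGB2HSV);m=cv2.inRange(hsv,np.array((103,110,40)),np.array((127,255,255)))
for v in range(0,340,15):
    u=np.nonzero(m[v,225:430])[0]+225
    if len(u): print(v,u.min(),u.max(),end=' | ')
t=r.sense();y=np.radians(t['tcp_rot'][2]);e=np.array([np.cos(y),np.sin(y),0]);tp=t['tool_pos']
for L in(85,54,116): print(L,proj(w,tp+L*e+[0,0,10]))
print(proj(w,tp+[0,0,12]))
E
```

```text
rim [594.02248993 224.11986752  65.        ]
[659.7 193.3  75. ] -25.1 72.6
[647.8 199.   75. ] -25.0 59.4
[635.5 204.5  75. ] -25.4 45.9
0 260 380 | 15 250 391 | 30 244 397 | 45 241 400 | 60 239 402 | 75 240 400 | 90 244 397 | 105 252 389 | 120 263 378 | 135 281 360 | 150 304 338 | 165 305 338 | 180 305 338 | 195 305 338 | 210 305 337 | 225 306 337 | 240 306 337 | 255 308 336 | 270 308 336 | 285 309 335 | 300 308 336 | 315 307 337 | 330 308 338 | 85 [322.9318918   55.15725828]
54 [322.75248589 140.43447606]
116 [323.13707768 -42.3739793 ]
[322.49537528 268.06630756]
```

```bash
python3 go.py 517 260 230 -25
```

```text
([-0.0094, -0.1653, 0.0307], [0.01, 0.01, 0.38])
```

Request:
servo_tool(
  fingers=[0, 0, 0, 0, 0, 0, 0, 0],
  linear=[
    [-0.002, -0.03, 0],
    [-0.004, -0.07, 0],
    [-0.006, -0.11, 0],
    [-0.008, -0.15, 0.01],
    [-0.009, -0.165, 0.03],
    [-0.009, -0.165, 0.03],
    [-0.009, -0.165, 0.03],
    [-0.009, -0.165, 0.03],
  ],
  rotation=[
    [0, 0, 0],
    [0, 0, 0],
    [0, 0, 0],
    [0, 0, 0],
    [0, 0, 0],
    [0, 0, 0],
    [0, 0, 0],
    [0, 0, 0],
  ],
)

```text
time: 24.9
tool_pos: [517.3, 259.7, 231.9]
tcp_rot: [-180.0, -0.1, -24.6]
ft_force: [1.3, -0.7, -0.4]
finger_gap: 11.8
grip_force: 60.3
```

```bash
python3 go.py 517 260 100 -25 517 260 67 -25; python3 - <<'E'
from h import *
t=r.sense();tp=t['tool_pos'];y=np.radians(t['tcp_rot'][2]);print(t['joint_pos'].round(1))
cup=tp+83*np.array([np.cos(y),np.sin(y),0]);print(cup)
for n in('scene','side'):
    s=snap(n);hsv=cv2.cvtColor(s['frame'],cv2.COLOR_RGB2HSV);m=cv2.inRange(hsv,np.array((103,110,40)),np.array((127,255,255)))
    p=proj(s,cup+[0,0,10]);f=proj(s,cup-[0,0,58]);print(n,p,f)
    k,l,st,c=cv2.connectedComponentsWithStats(m)
    for i in range(1,k):
        if st[i][4]>30 and abs(c[i]-p).max()<40: print(st[i],c[i].round(1))
    for v in range(int(p[1])-6,int(f[1])+8,2):
        u=np.nonzero(m[v,int(p[0])-30:int(p[0])+40])[0]+int(p[0])-30
        if len(u):print(v,u.min(),u.max(),end=' | ')
    print()
E
```

```text
([-0.0005, -0.0, 0.1319], [-0.03, -0.05, 0.42])
([-0.0006, -0.0, 0.1649], [-0.03, -0.05, 0.42])
[ 21.6   4.   88.4  -0.   87.5 136.2]
[592.80834732 225.18309654 231.88431989]
scene [380.82687732 121.16664428] [378.57459576 138.11305971]
[379  89  14  16 158] [385.3  96.5]
[368 104  23  39 484] [378.7 125.5]
115 373 383 | 117 372 387 | 119 372 389 | 121 371 390 | 123 371 390 | 125 372 389 | 127 371 388 | 129 372 387 | 131 372 386 | 133 372 386 | 135 372 386 | 137 372 385 | 139 372 384 | 141 375 383 | 
side [310.48309326 131.29019057] [310.26397719 148.42362302]
[291 128  28  23 344] [308.6 138.1]
129 280 312 | 131 284 318 | 133 302 318 | 135 303 318 | 137 303 317 | 139 303 317 | 141 303 317 | 143 304 317 | 145 304 316 | 147 304 316 | 149 305 316 |
```

Request:
servo_tool(
  fingers=[0, 0, 0, 0, 0, 0, 0, 0],
  linear=[
    [0, 0, 0.03],
    [0, 0, 0.07],
    [0, 0, 0.1],
    [0, 0, 0.12],
    [0, 0, 0.132],
    [0, 0, 0.14],
    [0, 0, 0.145],
    [0, 0, 0.145],
  ],
  rotation=[
    [0, 0, 0],
    [0, 0, 0],
    [0, 0, 0],
    [0, 0, 0],
    [0, 0, 0],
    [0, 0, 0],
    [0, 0, 0],
    [0, 0, 0],
  ],
)

```text
time: 25.8
tool_pos: [517.3, 260.7, 86.3]
tcp_rot: [-180.0, -0.0, -24.5]
ft_force: [-0.0, 1.1, -0.5]
finger_gap: 11.6
grip_force: 60.3
```

Request:
servo_tool(
  fingers=[0, 0, 0, 0, 0],
  linear=[
    [0, 0, 0.005],
    [0, 0, 0.01],
    [0, 0, 0.015],
    [0, 0, 0.017],
    [0, 0, 0.017],
  ],
  rotation=[
    [0, 0, 0],
    [0, 0, 0],
    [0, 0, 0],
    [0, 0, 0],
    [0, 0, 0],
  ],
)

```text
time: 26.3
tool_pos: [516.7, 260.6, 68.4]
tcp_rot: [180.0, 0.0, -24.5]
ft_force: [0.2, 0.5, 0.5]
finger_gap: 11.4
grip_force: 60.4
```

Request:
servo_tool(
  fingers=[0, 0, 0],
  linear=[
    [0, 0, 0.001],
    [0, 0, 0.002],
    [0, 0, 0.002],
  ],
  rotation=[
    [0, 0, 0],
    [0, 0, 0],
    [0, 0, 0],
  ],
)

```text
time: 26.6
tool_pos: [517.0, 261.1, 67.5]
tcp_rot: [-180.0, -0.0, -24.5]
ft_force: [-3.0, 1.4, 4.9]
finger_gap: 11.7
grip_force: 61.0
```

Contact at z 67.5, where it should seat fully down. I'll release gently and rise.

Request:
servo_tool(
  fingers=[0.02, 0.03, 0.04, 0.04, 0.04, 0.04, 0.04, 0.04, 0.04, 0.04],
  linear=[
    [0, 0, 0],
    [0, 0, 0],
    [0, 0, 0],
    [0, 0, -0.01],
    [0, 0, -0.03],
    [0, 0, -0.07],
    [0, 0, -0.11],
    [0, 0, -0.15],
    [0, 0, -0.17],
    [0, 0, -0.17],
  ],
  rotation=[
    [0, 0, 0],
    [0, 0, 0],
    [0, 0, 0],
    [0, 0, 0],
    [0, 0, 0],
    [0, 0, 0],
    [0, 0, 0],
    [0, 0, 0],
    [0, 0, 0],
    [0, 0, 0],
  ],
)

```text
time: 27.6
tool_pos: [519.2, 261.6, 242.7]
tcp_rot: [-179.6, -0.3, -24.5]
ft_force: [-0.3, 0.3, 0.8]
finger_gap: 39.9
grip_force: 0.0
```

```bash
cat > chk.py <<'E'
from h import *
w=snap('wrist','w6.png');hsv=cv2.cvtColor(w['frame'],cv2.COLOR_RGB2HSV);g=cv2.cvtColor(w['frame'],cv2.COLOR_RGB2GRAY)
ch=' .:-=+*#%@'
def sy(u,v):
    h,s,_=hsv[v,u]
    if s>110: return 'B' if 100<h<130 else 'R'
    return ch[min(9,g[v,u]//26)]
for v in range(0,300,7): print('%3d '%v+''.join(sy(u,v) for u in range(80,640,5)))
E
python3 chk.py; python3 tray.py|grep fit
```

```text
0 :::::----------------------=+++++++++++++++%%%%#*##=+- RRRRR***#%%%%%%%RRRR++++++++++++==++++++=+++++==+++++++=+
  7 ::-----------------------=++++++++++++++#%%%%%%#+##= RRR+=***#%%%%%%%%%+RRRRRRR=++++++++++++++++++++++++++++++++
 14 ----------------------++++++++++++++++%%%%%%%%%*+##=RR.*-%#%%%%%%%%%%%RRRRRRRRRRR++++++=+++++++++++++++++=++++=+
 21 --------------------+++++++++++++++%%%%%%%%%%+.R+%#=****%+#%%%%%%%%%RRRRRRRRRRRRRR++++++++++++++++++=+++++++++++
 28 -----------------++++++++++++++++%%%%%%%%%*:.RRR-::=****%=%%%%%%%%-RRRRRRRRRRRRRRR+++++++++++=++++++++++++++++++
 35 ---------------++++++++++++++++++%%%%%%%-.RRRR:*+%#+****%%=%%%%%%RRRRRRRRRRRRRRRRR++++++++++++++++++++++++++++++
 42 ------------+++++++++++++++++++++#%%%+.RRRRR***######***%%+%%%%%RRRRRRRRRRRRRRRRR=++++++++++++++++++++++++++++++
 49 ---------++++++++++++++++++++++++=#:.RRRR=****::BBB:::=#%%%=%%%RRRRRRRRRRRRRRRRRR+++++++++++++++++++++++++++++++
 56 ------=+++++++++++++++++++++++++++=+RR:***##:BBBBBBBBB--#%%###%RRRRRRRRRRRRRRRRR++++++++++++++++++++++++++++++++
 63 ----+++++++++++++++++++++++++++++++++R+*%%%:B
[... 4194 characters left out ...]
], [365, 151], [396, 169]] fit 2.16
0 [[364, 200], [332, 180], [366, 151], [397, 169]] fit 2.29
-1 [[364, 200], [333, 179], [367, 151], [398, 170]] fit 2.48
-3 [[364, 200], [334, 179], [370, 152], [400, 171]] fit 2.83
10 [[331, 196], [297, 202], [283, 180], [314, 175]] fit 0.89
6 [[331, 196], [297, 200], [286, 178], [317, 175]] fit 0.67
4 [[331, 196], [297, 200], [287, 177], [318, 174]] fit 0.68
2 [[331, 195], [297, 199], [288, 177], [320, 174]] fit 0.74
1 [[331, 195], [297, 198], [289, 176], [321, 174]] fit 0.84
0 [[331, 195], [296, 198], [290, 176], [322, 174]] fit 0.99
-1 [[331, 195], [296, 198], [291, 176], [322, 174]] fit 1.12
-3 [[331, 195], [296, 197], [292, 175], [324, 174]] fit 1.47
```

The blue cup sits concentric in the steel rim with its handle opposite the steel handle, and the fingers are clear. Next, seating depth and tray-to-rail parallelism.

```bash
python3 - <<'E'
from h import *
w=snap('wrist');hsv=cv2.cvtColor(w['frame'],cv2.COLOR_RGB2HSV).astype(int);H,S,V=hsv[...,0],hsv[...,1],hsv[...,2]
red=(S>110)&((H>165)|(H<8));blue=(S>110)&(H>100)&(H<130);g=cv2.cvtColor(w['frame'],cv2.COLOR_RGB2GRAY).astype(int)
def line(pts,z,n):
    P=np.array([onz(w,u,v,z)[:2] for u,v in pts])
    for _ in range(3):
        c=P.mean(0);d=np.linalg.svd(P-c)[2][0];e=abs((P-c)@np.array([-d[1],d[0]]));P=P[e<=max(1.,2*np.median(e))]
    c=P.mean(0);d=np.linalg.svd(P-c)[2][0];print(n,len(P),'angle',np.degrees(np.arctan2(d[1],d[0])).round(2)%180,'mid',c.round(1));
# front wall: top-face outer edge, last red scanning from below per column
pts=[(u,np.nonzero(red[60:165,u])[0].max()+60) for u in range(375,470,3)]
line(pts,38,'front outer(top?)');line(pts,0,'front outer(bottom?)')
pts=[(u,next(v for v in range(60,165) if red[v,u] and v>100 or (red[v,u] and g[v-3,u]>180))) for u in range(390,440,3)]
line(pts,38,'front inner')
# rail outer top edge: first bright from left
pts=[];pts2=[]
for v in range(2,44):
    b=np.nonzero(g[v,200:330]>195)[0]+200
    if len(b): pts.append((b[0],v))
    rr=np.nonzero(red[v,240:345])[0]+240
    if len(rr) : pts2.append((rr[0],v))
line(pts,34,'rail outer');line(pts2,38,'tray side edge')
pts=[(np.nonzero(red[v,250:330])[0].min()+250,v) for v in range(75,150,3) if red[v,250:330].any()]
line(pts,38,'end wall outer')
for v in(80,84,88):
    u=np.nonzero(blue[v,270:380])[0]+270
    for z in(77,100): print(v,z,np.linalg.norm(onz(w,u[0],v,z)-onz(w,u[-1],v,z)).round(1),((onz(w,u[0],v,z)+onz(w,u[-1],v,z))/2).round(1))
for v in (150,170,200):
    u=np.nonzero(blue[v,290:360])[0]+290;print('hw',v,[np.linalg.norm(onz(w,u[0],v,z)-onz(w,u[-1]+1,v,z)).round(2) for z in(79,90)],onz(w,u.mean(),v,79).round(1))
for n in('scene','side'):
    s=snap(n);h2=cv2.cvtColor(s['frame'],cv2.COLOR_RGB2HSV);m=cv2.inRange(h2,np.array((103,110,40)),np.array((127,255,255)))
    k,l,st,c=cv2.connectedComponentsWithStats(m);q=proj(s,[592,225,77])
    e=np.array([np.cos(np.radians(-24.6)),np.sin(np.radians(-24.6)),0])
    print(n,'rim',q.round(1),'handle tip exp',[proj(s,np.array([592,225,z])-118*e).round(1) for z in(74,84)])
    for i in range(1,k):
        if st[i][4]>20 and abs(c[i]-q).max()<35: print(st[i],c[i].round(1))
E
```

```text
front outer(top?) 32 angle 91.04 mid [521.5 153. ]
front outer(bottom?) 32 angle 91.04 mid [515.1 144.3]
front inner 15 angle 91.13 mid [528.5 156.9]
rail outer 28 angle 95.97 mid [672.7 262. ]
tray side edge 31 angle 90.65 mid [649.5 236. ]
end wall outer 25 angle 0.8300000000000125 mid [584.6 270.2]
80 77 60.7 [594.2 226.9  77. ]
80 100 56.2 [593.1 227.3 100. ]
84 77 60.9 [591.3 228.2  77. ]
84 100 56.4 [590.5 228.5 100. ]
88 77 59.4 [588.4 229.5  77. ]
88 100 55.0 [587.8 229.7 100. ]
hw 150 [np.float64(13.96), np.float64(13.46)] [541.4 250.9  79. ]
hw 170 [np.float64(14.19), np.float64(13.68)] [525.3 258.3  79. ]
hw 200 [np.float64(13.63), np.float64(13.14)] [499.9 269.3  79. ]
scene rim [375.4 160.4] handle tip exp [array([358.7, 138.8]), array([358.9, 136.6])]
[358 138  27  32 319] [372.7 157.7]
side rim [309.8 171.5] handle tip exp [array([280.9, 168.6]), array([280.8, 166.3])]
[281 167  27  12 104] [296.7 170.8]
```

Everything checks out. The tray is at 0.9–1.0° against the dock's ~1.1°, and the blue rim measures 60.7 mm at the fully-down height, the same as on the bench. The catch is shut and the arm is clear.

```bash
python3 -c "
from bench import r
print(r.hand_in())"
```

```text
the job is handed in; nothing more can be done
None
```

I handed the job in at about 28 s of the 72 s: the bottle stands in its bay, the tray is home against the stop, the catch is shut and the blue dipper is nested fully down, handle opposite the steel one. On my first push the gripper passed over the tray wall and nudged the steel dipper inside the tray, so I measured it again before nesting.

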